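Snap battery lights into a shelf rail and stack the emptied tote

TASK

Take the small round battery lights out of their grey tote, set each in a recess of the wooden shelf rail (any recesses will do) and press every one straight down until it snaps fully home, only with the wooden pusher, never with the bare gripper, and do not handle a light again once it is home. Finish with the pusher standing upright on its cork pad and the emptied tote on top of the tote that holds the screw boxes, turned so that it stacks level on it instead of nesting down into it. Leave the jar, the mallet and the wooden offcut where they are.

Things in the scene. Friction and masses are not known exactly. Their poses are not given: they have to be found in the camera images.
- light0: snap-in battery light, 45 g, 26 mm high: aluminium bezel 38 mm across, 6 mm thick (20 to 26 mm above the origin, white lens on top) over a white body with chamfered foot (24.6 mm across from 2 to 6 mm up, snap band 29 mm across at 10 to 11.5 mm). origin at the centre of its underside, z up, lens up
- light1: light like light0. Three to five lights are present (None if absent), standing upright in a row along their tote's length, 4 mm between bezels, their undersides 3 mm above the tote's underside; grip the bezel across the tote's width
- light2: light like light0. Set down in a recess it rests loosely with its bezel 7 to 9 mm proud of the rail's face (origin 11 to 13 mm below the face), so grip only the bezel
- light3: light like light0. Pressed home it snaps about 8 mm further down: origin 20 mm below the rail's face, underside of the bezel on the face, top of the bezel 6 mm above it
- light4: light like light0
- recess0 (a point): centre of the mouth of a recess in the rail's top face, 32 mm above the bench; z up, y along the rail. Round, 31.4 mm in diameter, 24 mm deep; three sprung steel balls 5.6 mm below the face leave a 25.4 mm passage. Pressing a light past them takes about 8 to 10 N
- recess1 (a point): mouth of a recess like recess0; the recesses are 66 mm apart in one row
- recess2 (a point): mouth of a recess like recess0; the recesses are 66 mm apart in one row
- recess3 (a point): mouth of a recess like recess0; the recesses are 66 mm apart in one row
- recess4 (a point): mouth of a recess like recess0; the recesses are 66 mm apart in one row
- rail: oak shelf rail, 90 x 330 x 32 mm (x, y, z), fixed to the bench between two low dark bench dogs (24 mm high, ending 187 mm from the centre along y); five recesses in a row along y; origin at the centre of its underside, z up
- pusher: wooden pusher, 260 g, 92 mm tall, standing upright: flat black rubber face 36 mm across (0 to 12 mm up), dark body 42 mm across with brass band (12 to 38 mm), handle 26 mm across (38 to 92 mm). Grip across the handle from above, fingertips just above the body's shoulder; origin at the centre of its underside, z up
- cork_pad: round cork pad, 90 mm in diameter, 5 mm thick, fixed to the bench; the pusher stands on it; origin at the centre of its underside, z up
- tote_lights: grey stack-nest tote holding the lights: 262 x 126 mm at the rim (143 over the grips), 65 mm high, floor 3 mm, 250 g, long side along x, its +x end YELLOW. Mid-way along each long side (y = +-65 mm) a hand grip 70 mm long, 13 mm thick with the wall, 41 to 65 mm up; it can be lifted by one of them. origin at the centre of its underside, z up
- tote_screws: same tote (950 g, any yaw, +x end YELLOW) with a cardboard, a red and a green screw box up to 40 mm high. Yellow ends at OPPOSITE ends: the upper tote's feet stand on the lower's ledges, origin 57 mm above the lower origin, about 5 mm of play each way; yellow ends together: it nests down on the boxes. origin at the centre of its underside, z up
- jar: bystander: glass jar with a wooden lid, 64 mm in diameter, 85 mm high; origin at the centre of its underside, z up
- mallet: bystander: wooden joiner's mallet, 245 mm long, head 105 mm wide and 42 mm high, lying on the bench along its x; origin on the bench under the handle, 70 mm from the middle of the head (+x)
- offcut: bystander: wooden offcut 50 x 140 x 30 mm; origin at the centre of its underside, z up
Things that resemble listed ones, but are neither listed nor needed, are in the scene too. What is shaped like the light3 but orange is not meant.

How it is judged:
On the way:
1. every light snapped fully home in a recess of the rail (((z of light0 in the frame of recess0 below -0.0183 m and horizontal distance between light0 and recess0 below 0.004 m) or (z of light0 in the frame of recess1 below -0.0183 m and horizontal distance between light0 and recess1 below 0.004 m) or (z of light0 in the frame of recess2 below -0.0183 m and horizontal distance between light0 and recess2 below 0.004 m) or (z of light0 in the frame of recess3 below -0.0183 m and horizontal distance between light0 and recess3 below 0.004 m) or (z of light0 in the frame of recess4 below -0.0183 m and horizontal distance between light0 and recess4 below 0.004 m)) and angle between each of light0, light1, light2, light3, light4's own z axis and vertical below 0.08 rad and ((z of light1 in the frame of recess0 below -0.0183 m and horizontal distance between light1 and recess0 below 0.004 m) or (z of light1 in the frame of recess1 below -0.0183 m and horizontal distance between light1 and recess1 below 0.004 m) or (z of light1 in the frame of recess2 below -0.0183 m and horizontal distance between light1 and recess2 below 0.004 m) or (z of light1 in the frame of recess3 below -0.0183 m and horizontal distance between light1 and recess3 below 0.004 m) or (z of light1 in the frame of recess4 below -0.0183 m and horizontal distance between light1 and recess4 below 0.004 m)) and ((z of light2 in the frame of recess0 below -0.0183 m and horizontal distance between light2 and recess0 below 0.004 m) or (z of light2 in the frame of recess1 below -0.0183 m and horizontal distance between light2 and recess1 below 0.004 m) or (z of light2 in the frame of recess2 below -0.0183 m and horizontal distance between light2 and recess2 below 0.004 m) or (z of light2 in the frame of recess3 below -0.0183 m and horizontal distance between light2 and recess3 below 0.004 m) or (z of light2 in the frame of recess4 below -0.0183 m and horizontal distance between light2 and recess4 below 0.004 m)) and ((z of light3 in the frame of recess0 below -0.0183 m and horizontal distance between light3 and recess0 below 0.004 m) or (z of light3 in the frame of recess1 below -0.0183 m and horizontal distance between light3 and recess1 below 0.004 m) or (z of light3 in the frame of recess2 below -0.0183 m and horizontal distance between light3 and recess2 below 0.004 m) or (z of light3 in the frame of recess3 below -0.0183 m and horizontal distance between light3 and recess3 below 0.004 m) or (z of light3 in the frame of recess4 below -0.0183 m and horizontal distance between light3 and recess4 below 0.004 m)) and ((z of light4 in the frame of recess0 below -0.0183 m and horizontal distance between light4 and recess0 below 0.004 m) or (z of light4 in the frame of recess1 below -0.0183 m and horizontal distance between light4 and recess1 below 0.004 m) or (z of light4 in the frame of recess2 below -0.0183 m and horizontal distance between light4 and recess2 below 0.004 m) or (z of light4 in the frame of recess3 below -0.0183 m and horizontal distance between light4 and recess3 below 0.004 m) or (z of light4 in the frame of recess4 below -0.0183 m and horizontal distance between light4 and recess4 below 0.004 m))), for 0.2 s.
At the end, for the whole second after the job is handed in: All lights home (origin over 18.3 mm below the rail face, within 4 mm of a recess axis, tilt < 0.08); pusher upright on the cork pad within 30 mm of centre; emptied tote level (0.04 rad) on the screw tote's ledges, 54.5-59.5 mm above it, centres within 15 mm, parallel within 0.15 rad; all at rest (all of step 1 and z of tote_lights in the frame of tote_screws between 0.0545 and 0.0595 m and horizontal distance between tote_lights and tote_screws below 0.015 m and angle between tote_lights's own z axis and vertical below 0.04 rad and angle between the x axis of tote_lights and the x axis of tote_screws, either way round below 0.15 rad and angle between tote_screws's own z axis and vertical below 0.06 rad and height (world z) of tote_screws below 0.006 m and horizontal distance between pusher and cork_pad below 0.03 m and angle between pusher's own z axis and vertical below 0.08 rad and height (world z) of pusher below 0.009 m and linear speed of each of pusher, tote_lights, tote_screws below 0.02 m/s); the robot touches nothing.
It fails at once if a light is pressed home by the gripper's fingers, or handled by them when home ((contact force between the fingers and light0 above 2 N and ((z of light0 in the frame of recess0 below -0.017 m and horizontal distance between light0 and recess0 below 0.004 m) or (z of light0 in the frame of recess1 below -0.017 m and horizontal distance between light0 and recess1 below 0.004 m) or (z of light0 in the frame of recess2 below -0.017 m and horizontal distance between light0 and recess2 below 0.004 m) or (z of light0 in the frame of recess3 below -0.017 m and horizontal distance between light0 and recess3 below 0.004 m) or (z of light0 in the frame of recess4 below -0.017 m and horizontal distance between light0 and recess4 below 0.004 m))) or (contact force between the fingers and light1 above 2 N and ((z of light1 in the frame of recess0 below -0.017 m and horizontal distance between light1 and recess0 below 0.004 m) or (z of light1 in the frame of recess1 below -0.017 m and horizontal distance between light1 and recess1 below 0.004 m) or (z of light1 in the frame of recess2 below -0.017 m and horizontal distance between light1 and recess2 below 0.004 m) or (z of light1 in the frame of recess3 below -0.017 m and horizontal distance between light1 and recess3 below 0.004 m) or (z of light1 in the frame of recess4 below -0.017 m and horizontal distance between light1 and recess4 below 0.004 m))) or (contact force between the fingers and light2 above 2 N and ((z of light2 in the frame of recess0 below -0.017 m and horizontal distance between light2 and recess0 below 0.004 m) or (z of light2 in the frame of recess1 below -0.017 m and horizontal distance between light2 and recess1 below 0.004 m) or (z of light2 in the frame of recess2 below -0.017 m and horizontal distance between light2 and recess2 below 0.004 m) or (z of light2 in the frame of recess3 below -0.017 m and horizontal distance between light2 and recess3 below 0.004 m) or (z of light2 in the frame of recess4 below -0.017 m and horizontal distance between light2 and recess4 below 0.004 m))) or (contact force between the fingers and light3 above 2 N and ((z of light3 in the frame of recess0 below -0.017 m and horizontal distance between light3 and recess0 below 0.004 m) or (z of light3 in the frame of recess1 below -0.017 m and horizontal distance between light3 and recess1 below 0.004 m) or (z of light3 in the frame of recess2 below -0.017 m and horizontal distance between light3 and recess2 below 0.004 m) or (z of light3 in the frame of recess3 below -0.017 m and horizontal distance between light3 and recess3 below 0.004 m) or (z of light3 in the frame of recess4 below -0.017 m and horizontal distance between light3 and recess4 below 0.004 m))) or (contact force between the fingers and light4 above 2 N and ((z of light4 in the frame of recess0 below -0.017 m and horizontal distance between light4 and recess0 below 0.004 m) or (z of light4 in the frame of recess1 below -0.017 m and horizontal distance between light4 and recess1 below 0.004 m) or (z of light4 in the frame of recess2 below -0.017 m and horizontal distance between light4 and recess2 below 0.004 m) or (z of light4 in the frame of recess3 below -0.017 m and horizontal distance between light4 and recess3 below 0.004 m) or (z of light4 in the frame of recess4 below -0.017 m and horizontal distance between light4 and recess4 below 0.004 m)))).
It fails at once if the jar, mallet or offcut is moved more than 3 cm or the jar is tipped (distance of any of jar, mallet, offcut from where it was at the start of the episode above 0.03 m or angle between jar's own z axis and vertical above 0.4 rad).
Of light0, light1, light2, light3, light4 only 3 to 5 are there at a start; the rules pass over those that are not, and their reading is None.
At some moment in a run one of tote_screws may be knocked a few centimetres aside while the robot is not near it.
It also fails if it takes over 210 s, if anything falls off the work surface, if the arm or the gripper's body presses on something with over 40 N, if the wrist force passes 120 N, or if a joint passes its speed limit or range.

ROBOT

A 6-joint arm with a two-finger parallel gripper is mounted at the origin on the work surface. World frame = base frame: x ahead of the robot, y to its left, z up, the work surface at z = 0. Lengths are in m, angles in rad, forces in N, time in s.
With the tool pointing down it reaches from about 0.4 to 0.825 m from the base axis. Payload 7 kg.
Tool frame: the origin (TCP) lies midway between the tips of the shut fingers; the grasp point (between the pads) lies 19 mm behind it (arm.hold_point_z is the distance from the TCP to the grasp point, in m); z points along the fingers, x is the direction in which the jaws open and shut, and the axes are right-handed (so a half turn about z gives the same grasp; the last joint's range is limited). The gripper opens to 88 mm and grips with 3 to 60 N. Pads are 19 mm wide; open, the fingers measure 130 mm over their backs; the gripper's body (78 mm by 193 mm) begins 47 mm behind the grasp point.
Start: joints at [-0.938, 0.359, 0.012, 0, -1.224, -0.288], TCP at [0.228, -0.635, 0.227] pointing down, gripper open.
Joint ranges: [-3.07, 3.07], [-1.43, 2.12], [-1.02, 1.25], [-3.03, 1.67], [-3.05, -0], [-3.03, 3.03]. Speed limits (rad/s): [2.39, 2.39, 3.01, 3.14, 3.14, 3.14].

INTERFACE

Orientations are given as [roll, pitch, yaw] about the fixed x, y, z axes, in that order (R = Rz(yaw) Ry(pitch) Rx(roll)).
In Python, from station import readout, viewer, job, arm gives the robot as it stands.
- The arm moves only by the tool apply_moves, never from a script. Its argument "deltas" is text: rows parted by semicolons, each of 4 numbers parted by spaces: the shift along the tool's x, y, z in cm, then the turn about the tool's z in rad. A call has 1 to 10 rows; each row shifts and turns the commanded pose from where the row before left it, along the tool's axes as they then stand; what a row does not reach is not made up. A row lasts 1/8 s, in which the tool goes at most 62.5 mm and 10.7 degrees, less where a joint would pass 70% of its speed; a pose out of reach is approached as far as the arm can. A call is refused whole if a number of a shift passes 6.25 or a number of a turn 0.188, either way. A call with a gripper value outside its range is refused whole. "gripper" is the closure, from -1 (fully open) to 1 (shut), so that 0 is half open, set as the call begins (left out, the last holds). The fingers move at their own pace and stop on an object; "squeeze" is the grip in N (left out, the last holds). Time passes only in rows, so rows that do not move let the fingers close. It gives the time, the measured TCP pose, the force and the opening at its end, in the units of the state.
- readout.get_state(): the state, without advancing time (a new reading comes with each control period).
- viewer.grab_frame(name): name is "scene" or "top" or "wrist"; returns a dict with "image" (420x560x3 uint8, red, green, blue), "camera_matrix" (3x3 intrinsics, pixels), "cam_to_world" (4x4, takes a point from camera to world coordinates). Camera axes: x right, y up, looking along -z (the intrinsics and any distortion apply to the point x, -y, -z); pixel columns grow to the right and rows downward; lengths in m; the calibration is good to about 2 mm. A picture is of the moment at which its call begins. There is no depth.
- job.job_done(): hands the job in, once; it reports no verdict.
Trained networks look in the newest picture that a camera, given by its name, has taken for a name from the list of things; names that differ only in an ending like _2 or _b are one class to them, and where a whole thing is asked for, a point or a joint stands for the part that bears it (a point fixed in the world has none). Each returns a list of dicts, best first, with "conf" (0 to 1); they miss things now and then, are a little off and sometimes report something else, mostly with a low value. They report only what shows in the picture. A call takes as long as a camera call. They do not tell look-alikes from the thing itself.
- viewer.silhouettes(camera, query): "region" (420x560 bool, what is visible of it) and "extent" ([left, top, width, height] in pixels, round what is visible of it).
The state is a dict: "t": time; "q": joint angles; "qd": joint speeds; "joint_efforts": joint torques, N m; "eef_pos": TCP position; "ee_rot": TCP orientation; "force": force on the tool from outside, world axes, zero at the start; "moment": the same for the moment, N m; "width": finger opening in m.
Only numpy, scipy, OpenCV 4.12 (cv2) and the standard library are available. Lean on these libraries where they do the work, as an engineer would, in place of code of your own. Each camera call takes 0.05 s, during which the arm holds its last target.

## Working session

There is one attempt and no reset: what is moved stays moved. The work goes in short steps, Python scripts to look and compute and a tool call to move; the robot and the scene stay as the last step left them, time stands still between calls to the robot, and variables do not carry over. Pictures are saved under pics/ and viewed, and the job is handed in when it is done.

Besides the shell and the picture viewer there is one more tool, called after ">>>" as name(argument=value, ...) on one line, values as JSON. apply_moves: Moves the arm, as the interface text tells. Its arguments: {"type":"object","properties":{"deltas":{"type":"string"},"gripper":{"type":"number"},"squeeze":{"type":"number"}},"required":["deltas"]}

```bash
ls; mkdir -p pics
python3 - <<'E'
from station import readout, viewer, job, arm
import cv2
s=readout.get_state(); print(s)
for n in ["scene","top","wrist"]:
    f=viewer.grab_frame(n); cv2.imwrite(f"pics/{n}0.png",f["image"][:,:,::-1]); print(n,f["camera_matrix"].tolist(),f["cam_to_world"].round(4).tolist(), [k for k in f])
print(arm.hold_point_z)
E
```

```text
pics
{'t': 0.0, 'q': array([-9.37894041e-01,  3.59393518e-01,  1.10574891e-02, -3.62851412e-04,
       -1.22409526e+00, -2.88072157e-01]), 'qd': array([-0.00079776, -0.00087063,  0.00043968,  0.00074426,  0.00082724,
        0.00098943]), 'joint_efforts': array([-5.69922977e-04, -5.82708621e+01,  2.93047339e+01,  6.99706480e+00,
        6.75002040e-03, -1.70778249e-04]), 'eef_pos': array([ 0.22796901, -0.63481595,  0.22561551]), 'ee_rot': array([-3.14145515e+00, -1.66451194e-03,  1.91550277e+00]), 'force': array([-0.17822778, -0.26034538, -1.27540926]), 'moment': array([ 0.0112525 , -0.03164742,  0.00316246]), 'width': 0.08746364558145199}
scene [[539.9262535768586, 0.0, 282.2591799440461], [0.0, 539.9262535768586, 218.25224424992427], [0.0, 0.0, 1.0]] [[-0.166, -0.7649, 0.6224, 1.4609], [0.986, -0.1203, 0.1152, 0.1338], [-0.0133, 0.6328, 0.7742, 1.1881], [0.0, 0.0, 0.0, 1.0]] ['image', 'camera_matrix', 'cam_to_world']
top [[390.7801448077819, 0.0, 283.60757498592716], [0.0, 390.7801448077819, 207.29511975123873], [0.0, 0.0, 1.0]] [[0.0018, 0.9966, -0.0826, 0.4728], [-0.9998, 0.0036, 0.0219, -0.0431], [0.0222, 0.0825, 0.9963, 0.9785], [0.0, 0.0, 0.0, 1.0]] ['image', 'camera_matrix', 'cam_to_world']
wrist [[311.45115311481555, 0.0, 281.21515498114724], [0.0, 311.45115311481555, 208.54877417061317], [0.0, 0.0, 1.0]] [[-0.3381, -0.8956, -0.2893, 0.1482], [0.9411, -0.3211, -0.1059, -0.6641], [0.0019, -0.308, 0.9514, 0.3836], [0.0, 0.0, 0.0, 1.0]] ['image', 'camera_matrix', 'cam_to_world']
0.0188
```

View pics/scene0.png

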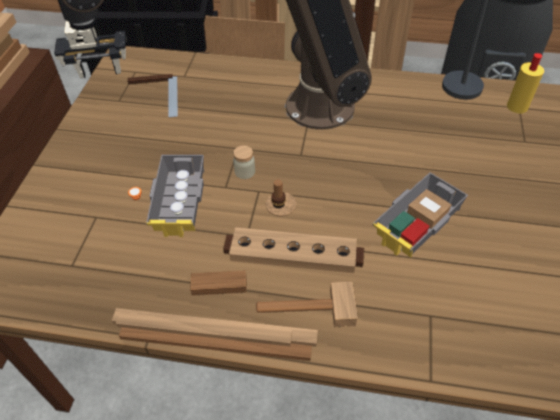

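View pics/top0.png

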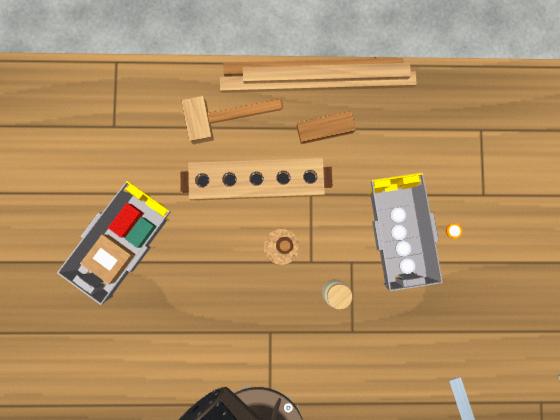

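View pics/wrist0.png

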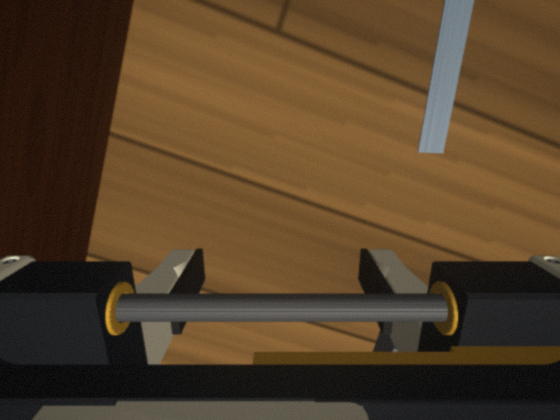

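```bash
cat > h.py <<'E'
import numpy as np, cv2
from station import readout, viewer, job, arm
def ray(f,u,v):
    K=f["camera_matrix"];T=f["cam_to_world"]
    d=T[:3,:3]@np.array([(u-K[0,2])/K[0,0],-(v-K[1,2])/K[1,1],-1.0]); return T[:3,3],d/np.linalg.norm(d)
def atz(f,u,v,z):
    o,d=ray(f,u,v); return o+d*(z-o[2])/d[2]
def proj(f,p):
    K=f["camera_matrix"];T=f["cam_to_world"]; p=np.atleast_2d(p)
    c=(p-T[:3,3])@T[:3,:3]; return np.c_[K[0,0]*c[:,0]/-c[:,2]+K[0,2], -K[1,1]*c[:,1]/-c[:,2]+K[1,2]]
def tri(*obs):
    A=np.zeros((3,3));b=np.zeros(3)
    for f,(u,v) in obs:
        o,d=ray(f,u,v);M=np.eye(3)-np.outer(d,d);A+=M;b+=M@o
    x=np.linalg.solve(A,b)
    return x,[float(np.linalg.norm(np.cross(x-ray(f,*uv)[0],ray(f,*uv)[1]))) for f,uv in obs]
def blobs(mask,amin=15):
    n,l,s,c=cv2.connectedComponentsWithStats(mask.astype(np.uint8)); return [(c[i].round(2).tolist(),s[i].tolist()) for i in range(1,n) if s[i,4]>=amin]
E
python3 - <<'E'
from h import *
fs={n:viewer.grab_frame(n) for n in ["top","scene"]}
import pickle; pickle.dump(fs,open("f0.pkl","wb"))
for n in ["top","scene"]:
  for q in ["light0","rail","pusher","cork_pad","tote_lights","tote_screws","recess0","jar","mallet","offcut"]:
    for d in viewer.silhouettes(n,q)[:8]:
        m=d["region"];ys,xs=np.nonzero(m); print(n,q,round(d["conf"],2),d["extent"],xs.mean().round(1),ys.mean().round(1),m.sum())
for n in fs:
    im=fs[n]["image"]; 
    c=im[150:310,350:480] if n=="top" else im[130:260,110:240]
    c2=im[130:310,40:350] if n=="top" else im[160:280,210:480]
    cv2.imwrite(f"pics/{n}_A.png",cv2.resize(c,None,fx=4.5,fy=4.5,interpolation=cv2.INTER_CUBIC)[:600,:,::-1] if n=="top" else cv2.resize(c,None,fx=4.5,fy=4.5)[:,:,::-1])
    cv2.imwrite(f"pics/{n}_B.png",cv2.resize(c2,None,fx=2.5,fy=2.5,interpolation=cv2.INTER_CUBIC)[:,:,::-1])
E
```

```text
top light0 0.74 [446.5, 222.5, 16.4, 15.5] 453.6 230.9 192
top light0 0.73 [401.8, 260.5, 9.4, 12.6] 406.6 265.7 157
top light0 0.58 [387.3, 208.8, 17.3, 15.1] 397.7 214.8 186
top light0 0.5 [395.7, 241.1, 13.4, 16.7] 402.8 248.4 198
top light0 0.5 [391.1, 225.6, 14.7, 16.7] 398.2 232.0 190
top rail 0.83 [179.9, 158.0, 154.9, 42.6] 255.6 178.9 5396
top rail 0.29 [368.6, 174.1, 73.3, 118.4] 405.0 231.1 5611
top pusher 0.71 [274.8, 238.0, 19.4, 14.2] 284.0 245.1 252
top cork_pad 0.76 [264.8, 228.0, 35.3, 37.1] 280.3 246.4 793
top tote_screws 0.68 [56.9, 185.2, 114.4, 119.8] 114.1 242.9 6784
top recess0 0.65 [180.1, 159.4, 151.5, 44.6] 255.9 179.0 5569
top recess0 0.33 [276.3, 237.2, 17.7, 15.3] 283.8 245.1 236
top jar 0.95 [322.9, 277.3, 27.5, 32.0] 336.2 294.2 720
top mallet 0.61 [180.4, 98.0, 103.6, 46.8] 218.2 116.3 1895
top offcut 0.61 [297.8, 111.6, 55.3, 31.7] 325.8 127.3 1293
top offcut 0.57 [59.2, 186.6, 109.3, 119.0] 114.1 243.1 6781
scene light0 0.65 [179.0, 171.7, 11.7, 9.9] 182.5 175.3 114
scene light0 0.57 [130.1, 186.6, 10.6, 15.5] 135.0 192.9 132
scene light0 0.42 [174.6, 191.0, 11.7, 14.4] 181.1 196.4 127
scene rail 0.69 [223.1, 228.6, 140.7, 46.5] 293.9 250.0 4567
scene pusher 0.84 [272.6, 177.1, 13.6, 31.2] 278.0 194.3 340
scene cork_pad 0.83 [268.4, 194.8, 28.4, 18.6] 281.7 206.3 365
scene tote_lights 0.94 [147.7, 150.8, 58.6, 88.8] 175.4 194.1 3268
scene tote_screws 0.98 [374.0, 170.4, 89.0, 86.3] 418.3 214.3 4170
scene recess0 0.64 [222.9, 230.7, 139.1, 43.3] 293.8 249.8 4457
scene recess0 0.23 [265.8, 197.0, 30.9, 18.6] 283.1 206.5 333
scene jar 0.7 [172.9, 180.1, 12.5, 12.7] 181.4 185.6 112
scene jar 0.68 [234.2, 146.3, 20.0, 34.4] 243.7 162.2 610
scene mallet 0.84 [257.8, 280.7, 101.5, 48.1] 322.0 305.1 1851
scene offcut 0.72 [189.1, 266.9, 58.4, 26.8] 218.3 282.8 1220
```

View pics/top_A.png

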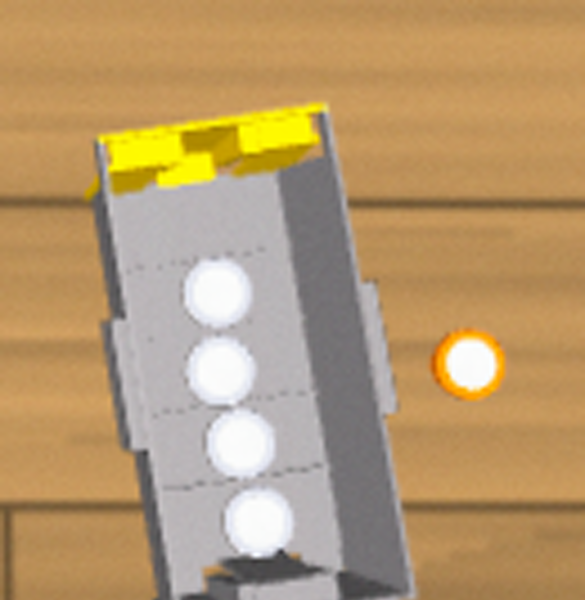

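View pics/top_B.png

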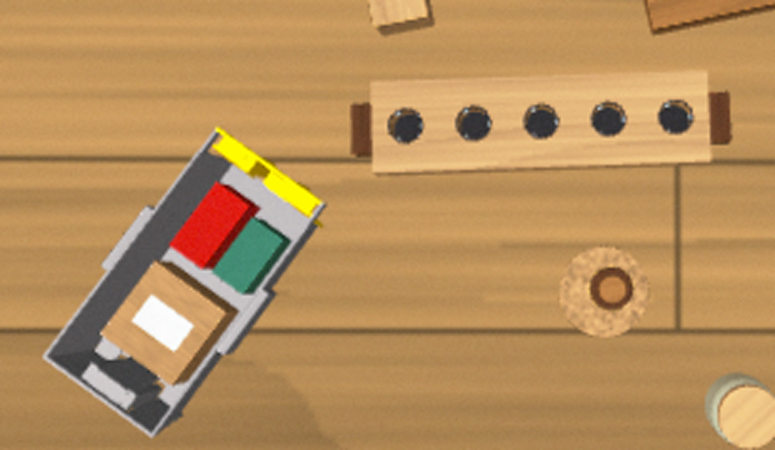

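View pics/scene_A.png

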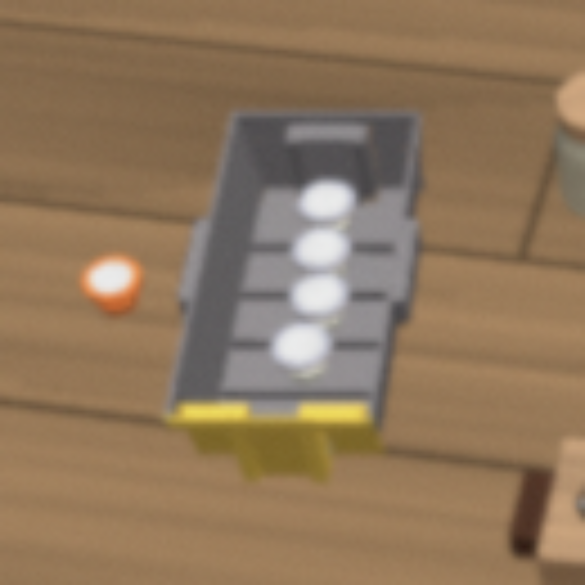

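View pics/scene_B.png

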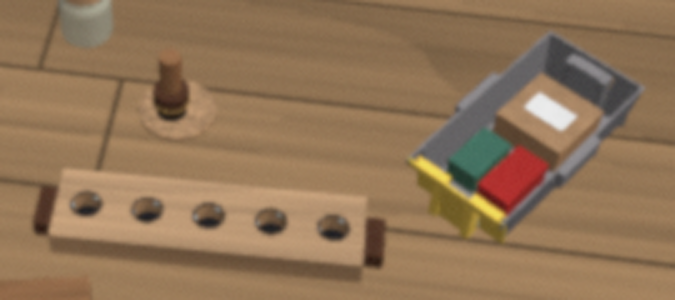

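Run:
```python
from h import *
import pickle
fs=pickle.load(open("f0.pkl","rb")); t,s=fs["top"],fs["scene"]
W={}
for n,f,(r0,r1,c0,c1) in (("top",t,(195,285,380,430)),("scene",s,(165,215,165,200))):
    im=f["image"].astype(float); sub=im[r0:r1,c0:c1].min(2)
    sub=cv2.resize(sub,None,fx=4,fy=4,interpolation=cv2.INTER_CUBIC)
    thr=222 if n=="top" else 190
    b=blobs(sub>thr,150); W[n]=[((x-1.5)/4+c0,(y-1.5)/4+r0) for (x,y),st in b]; print(n,[(w,st[4]) for w,(c,st) in zip(W[n],b)])
a=sorted(W["top"],key=lambda p:p[1]);b=sorted(W["scene"],key=lambda p:-p[1])
for p,q in zip(a,b): print("light",tri((t,p),(s,q)),atz(t,*p,.029),atz(s,*q,.029))
W={}
for n,f,(r0,r1,c0,c1) in (("top",t,(165,195,192,325)),("scene",s,(232,260,236,354))):
    im=f["image"].astype(float); sub=im[r0:r1,c0:c1].max(2)
    sub=cv2.resize(sub,None,fx=4,fy=4,interpolation=cv2.INTER_CUBIC)
    b=blobs(sub<(120 if n=="top" else 95),150); W[n]=[((x-1.5)/4+c0,(y-1.5)/4+r0) for (x,y),st in b]; print(n,[(w,st) for w,(c,st) in zip(W[n],b)])
a=sorted(W["top"]);b=sorted(W["scene"],key=lambda p:-p[0])
for p,q in zip(a,b): print("rec",tri((t,p),(s,q)),atz(t,*p,.032),atz(s,*q,.032))
```

```text
top [((397.85, 214.55), 2513), ((398.6575, 232.01749999999998), 2531), ((403.05, 248.1475), 2573), ((407.09, 265.5575), 2561)]
scene [((182.0425, 174.2), 1072), ((180.96, 184.57), 1194), ((180.5075, 194.875), 1223), ((176.4875, 206.1), 1339)]
light (array([ 0.53431318, -0.34199593,  0.0323323 ]), [0.001005230325712673, 0.0010052303257126994]) [ 0.53465326 -0.34410126  0.029     ] [ 0.53178635 -0.34228685  0.029     ]
light (array([ 0.49172723, -0.34278034,  0.03269741]), [0.0011206029169523895, 0.0011206029169525422]) [ 0.49192399 -0.3451261   0.029     ] [ 0.48879614 -0.34310027  0.029     ]
light (array([ 0.45274554, -0.35267209,  0.03296969]), [0.0009808193780666877, 0.0009808193780668618]) [ 0.45275534 -0.35500309  0.029     ] [ 0.44944573 -0.35328558  0.029     ]
light (array([ 0.41087803, -0.36177283,  0.0321204 ]), [0.001003712046508597, 0.001003712046508581]) [ 0.41075483 -0.36388105  0.029     ] [ 0.40822793 -0.36202547  0.029     ]
top [((282.8075, 177.4775), [339, 24, 53, 53, 2034]), ((309.39, 177.1275), [446, 26, 54, 48, 1835]), ((255.9375, 178.395), [231, 28, 55, 53, 208
[... 489 characters left out ...]
27 0.032     ]
rec (array([0.62038482, 0.07229744, 0.02672389]), [0.0023268893128484402, 0.002326889312848424]) [0.61997249 0.06937035 0.032     ] [0.62361984 0.07483247 0.032     ]
rec (array([0.62250454, 0.00600674, 0.02533009]), [0.00194381972104391, 0.0019438197210438844]) [0.62179168 0.00376161 0.032     ] [0.62694285 0.00863747 0.032     ]
rec (array([ 0.62515872, -0.06022243,  0.02539132]), [0.0017958639984895835, 0.001795863998489538]) [ 0.62440627 -0.06186302  0.032     ] [ 0.62967602 -0.05734609  0.032     ]
rec (array([ 0.6264784 , -0.1258546 ,  0.02483757]), [0.0017987503048421294, 0.0017987503048420928]) [ 0.62562173 -0.12700493  0.032     ] [ 0.63149247 -0.12245501  0.032     ]
```

```bash
cat >> h.py <<'E'
from scipy.spatial.transform import Rotation as Ro
def toolR(s): return Ro.from_euler("xyz",s["ee_rot"]).as_matrix()
def delta(s,target,yaw=None):
    """cm in tool axes and turn about tool z (assumes tool down)"""
    R=toolR(s); d=R.T@(np.array(target)-s["eef_pos"])*100
    r=None
    if yaw is not None: r=-((yaw-s["ee_rot"][2]+np.pi)%(2*np.pi)-np.pi)
    return d.round(2),None if r is None else round(r,3)
E
python3 - <<'E'
from h import *
s=readout.get_state(); f=viewer.grab_frame("wrist")
R=toolR(s);T=f["cam_to_world"]
print("cam in tool",(R.T@(T[:3,3]-s["eef_pos"])).round(4)); print((R.T@T[:3,:3]).round(3))
for z in (0,-.019,.05,.1,.15): print(z,proj(f,s["eef_pos"]+R@np.array([0,0,z])))
print(delta(s,[.46,-.35,.2],1.73))
E
```

```text
cam in tool [-0.0003 -0.085  -0.1579]
[[ 1.    -0.    -0.001]
 [-0.    -0.951 -0.308]
 [-0.     0.308 -0.951]]
0 [[281.54666879 265.34935488]]
-0.019 [[281.60205035 283.35537381]]
0.05 [[281.4436467  231.85412968]]
0.1 [[281.37672172 210.09503928]]
0.15 [[281.32975038 194.82340461]]
(array([19.01, 31.47,  2.66]), np.float64(0.186))
```

>>> apply_moves(deltas="2.1 3.5 0.3 0;2.1 3.5 0.3 0;2.1 3.5 0.3 0;2.1 3.5 0.3 0;2.1 3.5 0.3 0;2.1 3.5 0.3 0;2.1 3.5 0.3 0;2.1 3.5 0.3 0;2.1 3.5 0.3 0.186;0 0 0 0", gripper=-0.1, squeeze=15)

```text
t: 2.55
eef_pos: [0.4622, -0.3491, 0.1995]
ee_rot: [3.141, -0.0, 1.73]
force: [-0.2, -0.1, 0.4]
width: 0.0481
```

Run:
```python
from h import *
s=readout.get_state(); print(s["t"],s["eef_pos"],s["ee_rot"],s["width"],s["q"].round(2))
f=viewer.grab_frame("wrist"); cv2.imwrite("pics/w1.png",f["image"][:,:,::-1])
b=blobs(f["image"].min(2)>215,80)
for c,st in b: print(c,st,atz(f,*c,.029))
```

```text
2.55 [ 0.46218317 -0.34906363  0.19946171] [ 3.14140147e+00 -1.35620245e-04  1.72960239e+00] 0.04811435123948127 [-0.31  0.22 -0.24 -0.   -1.11 -1.1 ]
```

View pics/w1.png

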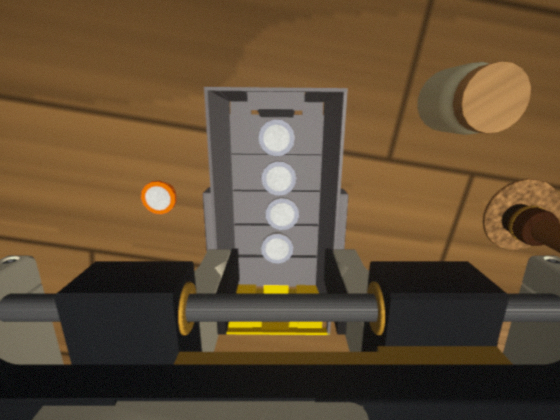

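Run:
```python
from h import *
f=viewer.grab_frame("wrist"); im=f["image"]
g=im.min(2)
print(g[137,255:300].tolist())
b=blobs(g[:,:]>188,60)
import pickle; fs=pickle.load(open("f0.pkl","rb"))
tp=[(407.09,265.56),(403.05,248.15),(398.66,232.02),(397.85,214.55)]
i=0
for c,st in b:
  if 240<c[0]<310 and 120<c[1]<260: print(c,st,atz(f,*c,.029).round(4), tri((f,c),(fs["top"],tp[i]))[0].round(4)); i+=1
```

```text
[124, 127, 126, 127, 142, 170, 172, 180, 177, 195, 204, 208, 209, 209, 213, 211, 213, 214, 212, 211, 210, 210, 212, 209, 210, 210, 209, 209, 212, 217, 217, 216, 214, 213, 207, 196, 181, 179, 176, 174, 159, 137, 129, 131, 129]
[276.98, 138.65] [264, 125, 27, 28, 581] [ 0.4084 -0.3633  0.029 ] [ 0.4096 -0.3638  0.0276]
[279.2, 179.1] [267, 167, 26, 26, 520] [ 0.4502 -0.3543  0.029 ] [ 0.4517 -0.3549  0.027 ]
[282.4, 215.0] [270, 204, 26, 23, 462] [ 0.4899 -0.3443  0.029 ] [ 0.4912 -0.3448  0.0278]
[277.12, 249.42] [265, 239, 25, 22, 416] [ 0.5325 -0.3435  0.029 ] [ 0.5342 -0.344   0.0271]
```

Run:
```python
from h import *
s=readout.get_state()
print(delta(s,[.5325,-.3435,.09],1.73))
```

```text
(array([-0.45,  7.17, 10.97]), np.float64(0.002))
```

>>> apply_moves(deltas="-0.1 1.8 2.7 0;-0.1 1.8 2.7 0;-0.1 1.8 2.7 0;-0.15 1.77 2.8 0;0 0 0 0", gripper=-0.14)

```text
t: 3.28
eef_pos: [0.531, -0.3443, 0.088]
ee_rot: [-3.138, -0.002, 1.73]
force: [-0.1, -0.5, 0.2]
width: 0.0496
```

Run:
```python
from h import *
s=readout.get_state()
f=viewer.grab_frame("wrist"); cv2.imwrite("pics/w2.png",f["image"][:,:,::-1])
print(proj(f,s["eef_pos"]))
for c,st in blobs(f["image"].min(2)>188,60): print(c,st,atz(f,*c,.029).round(4))
```

```text
[[281.8403084  265.27770454]]
[282.76, 42.99] [262, 19, 43, 47, 1503] [ 0.4088 -0.3632  0.029 ]
[285.78, 113.6] [266, 93, 41, 42, 1349] [ 0.4502 -0.3544  0.029 ]
[93.54, 147.58] [75, 130, 38, 36, 1026] [ 0.4932 -0.4814  0.029 ]
[290.67, 173.7] [272, 155, 39, 38, 1141] [ 0.4897 -0.3444  0.029 ]
[282.28, 229.47] [264, 213, 37, 34, 957] [ 0.5324 -0.3435  0.029 ]
```

View pics/w2.png

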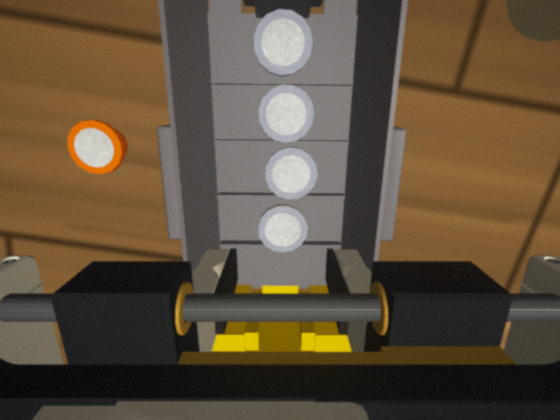

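Run:
```python
from h import *
s=readout.get_state()
print(s["eef_pos"],delta(s,[.5325,-.3435,.019],1.73))
```

```text
[ 0.53122104 -0.34462547  0.08959223] (array([0.08, 0.16, 7.06]), np.float64(-0.0))
```

>>> apply_moves(deltas="0.05 0.1 1.6 0;0.05 0.05 1.8 0;0 0 1.8 0;0 0 1.8 0;0 0 0 0;0 0 0 0")

```text
t: 4.08
eef_pos: [0.5338, -0.3429, 0.0207]
ee_rot: [-3.142, 0.0, 1.73]
force: [0.7, 0.3, 0.8]
width: 0.0498
```

>>> apply_moves(deltas="0 0 0 0;0 0 0 0;0 0 0 0;0 0 0 0", gripper=1)

```text
t: 4.58
eef_pos: [0.534, -0.3429, 0.0212]
ee_rot: [3.141, 0.001, 1.73]
force: [-0.2, 1.5, 4.5]
width: 0.0373
```

>>> apply_moves(deltas="0 0 -2 0;0 0 -4 0;0 0 -5 0;0 0 0 -0.18;0 0 0 -0.18;0 0 0 -0.18;0 0 0 -0.18;0 0 0 -0.18;0 0 0 -0.18;0 0 0 -0.18")

```text
t: 5.82
eef_pos: [0.5332, -0.3426, 0.1302]
ee_rot: [3.141, -0.001, 2.995]
force: [-0.5, -0.3, -0.3]
width: 0.0373
```

Run:
```python
from h import *
s=readout.get_state()
print(s["eef_pos"],s["width"],s["ee_rot"],delta(s,[.626,-.135,.12],3.175))
f=viewer.grab_frame("wrist"); cv2.imwrite("pics/w3.png",f["image"][:,:,::-1])
```

```text
[ 0.53322834 -0.34264006  0.13021139] 0.037312887113531805 [ 3.14131321e+00 -6.18755261e-04  2.99534118e+00] (array([-6.15, 21.89,  1.02]), np.float64(-0.18))
```

View pics/w3.png

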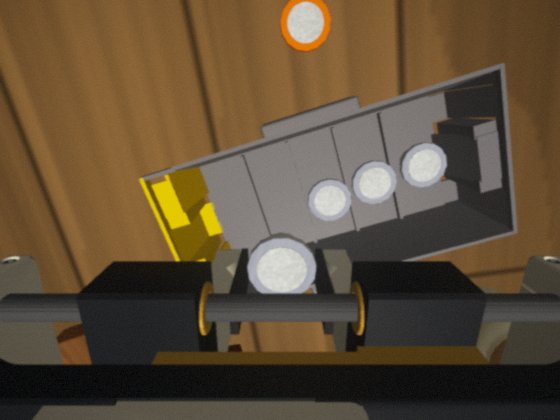

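>>> apply_moves(deltas="0 0 0 -0.18;-1.7 3.3 0.3 0;-1.7 3.4 0.3 0;-1.7 3.4 0.3 0;-1.7 3.4 0.3 0;-1.7 3.4 0.3 0;-1.47 3.4 0.3 0;0 0 0 0;0 0 0 0")

```text
t: 7.0
eef_pos: [0.6272, -0.1371, 0.1123]
ee_rot: [3.142, -0.001, -3.115]
force: [0.1, -0.5, -0.4]
width: 0.037
```

Run:
```python
from h import *
s=readout.get_state()
print(s["eef_pos"],s["width"],s["ee_rot"])
f=viewer.grab_frame("wrist"); cv2.imwrite("pics/w4.png",f["image"][:,:,::-1])
print(proj(f,[[.626,-.126,.032],[.625,-.06,.032],[.6225,.006,.032],[.62,.072,.032],[.6177,.138,.032]]))
```

```text
[ 0.62719907 -0.13709106  0.11231441] 0.03702863783705323 [ 3.14157711e+00 -6.48728880e-04 -3.11480176e+00]
[[281.14746558 229.84086003]
 [280.27428964 299.00458964]
 [281.09431741 358.71202489]
 [281.80899712 410.74891118]
 [282.25295647 456.50081023]]
```

View pics/w4.png

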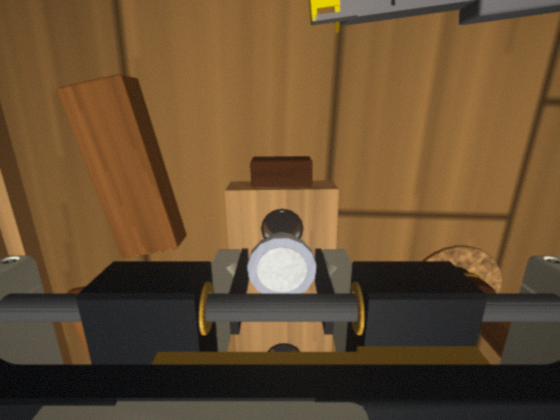

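>>> apply_moves(deltas="0 3 -0.8 0;0 5 -0.8 0;0 5 -0.8 0;0 5 -0.8 0;0 4 -0.8 0;0 0 0 0;0 0 0 0")

```text
t: 7.92
eef_pos: [0.6211, 0.082, 0.1525]
ee_rot: [-3.142, -0.0, -3.115]
force: [0.7, -1.4, -0.9]
width: 0.0371
```

Run:
```python
from h import *
s=readout.get_state()
print(s["eef_pos"],s["width"],s["ee_rot"])
f=viewer.grab_frame("wrist"); cv2.imwrite("pics/w5.png",f["image"][:,:,::-1])
p=proj(f,[[.626,-.126,.032],[.625,-.06,.032],[.6225,.006,.032],[.62,.072,.032],[.6177,.138,.032]]); print(p)
c=f["image"][20:260,170:390]; cv2.imwrite("pics/w5c.png",cv2.resize(c,None,fx=2.5,fy=2.5,interpolation=cv2.INTER_CUBIC)[:,:,::-1])
```

```text
[0.62109736 0.0819861  0.15248853] 0.037124098620186674 [-3.14152167e+00 -3.48222535e-04 -3.11471298e+00]
[[280.98119046 -70.7628309 ]
 [280.00606605  31.3805833 ]
 [280.92542704 118.02444932]
 [281.71466522 192.40507646]
 [282.19756393 256.94901645]]
```

View pics/w5c.png

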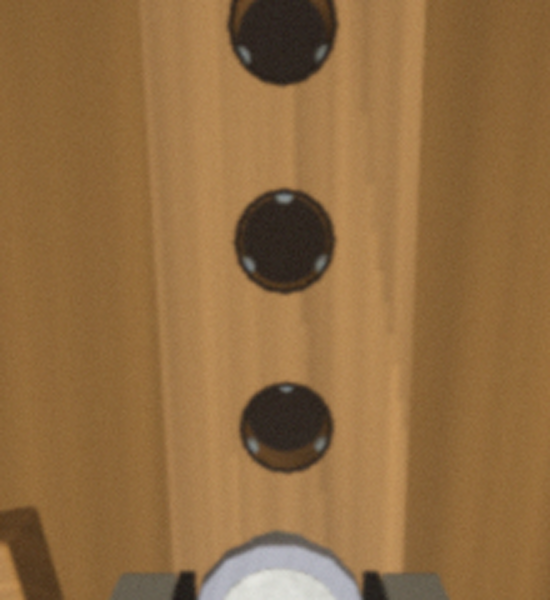

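Run:
```python
from h import *
f=viewer.grab_frame("wrist")
im=f["image"].astype(np.float32); R=im[:,:,0]
pts=[]
for (u,v) in [(283.2,34),(284,116.4),(284.6,190.8)]:
    P=[]
    for a in np.arange(0,2*np.pi,np.pi/36):
        r=np.arange(12,28,.25); x=u+r*np.cos(a); y=v+r*np.sin(a)
        pr=cv2.remap(R,x[None].astype(np.float32),y[None].astype(np.float32),cv2.INTER_LINEAR)[0]
        g=np.gradient(cv2.GaussianBlur(pr[None],(0,0),3)[0]); 
        # outermost strong dark->bright
        k=np.nonzero(g>0.6*g.max())[0][-1]; 
        while k>0 and g[k-1]>g[k]: k-=1
        if y[k]>1: P.append((x[k],y[k]))
    P=np.array(P,np.float32); 
    W=np.array([atz(f,*p,.032)[:2] for p in P])
    # robust circle fit
    from scipy.optimize import least_squares
    q=least_squares(lambda q:np.hypot(*(W-q[:2]).T)-q[2],[*W.mean(0),.0157],loss="soft_l1",f_scale=.0005).x
    pts.append(q); print(q.round(4))
s=readout.get_state()
# held light: bezel outline
R_=toolR(s)
sub=f["image"].min(2)[230:300,240:325]; b=blobs(sub>188,100)
for c,st in b:
    c=[c[0]+240,c[1]+230]; w=atz(f,*c,s["eef_pos"][2]+.008); print(c,st,w.round(4), (R_.T@(w-s["eef_pos"])).round(4))
```

```text
[ 0.623  -0.0609  0.017 ]
[0.6204 0.0047 0.0173]
[0.6178 0.0707 0.0173]
[281.37, 269.48] [16, 17, 51, 45, 1771] [0.6202 0.0803 0.1603] [ 0.001  -0.0011 -0.008 ]
```

Run:
```python
from h import *
for i in range(6):
    f=viewer.grab_frame("wrist"); s=readout.get_state(); T=f["cam_to_world"]
    print(s["t"],s["eef_pos"].round(5),s["ee_rot"].round(4),T[:3,3].round(5), (toolR(s).T@(T[:3,3]-s["eef_pos"])).round(5))
```

```text
8.075 [0.62119 0.08144 0.15232] [-3.1414e+00 -5.0000e-04 -3.1155e+00] [ 0.62258 -0.00308  0.31024] [ 0.00089 -0.08456 -0.1579 ]
8.125 [0.62126 0.08152 0.15235] [-3.1414e+00 -4.0000e-04 -3.1154e+00] [ 0.62263 -0.00308  0.31024] [ 0.00091 -0.08464 -0.15787]
8.175 [0.62129 0.08168 0.15238] [-3.1414e+00 -4.0000e-04 -3.1152e+00] [ 0.62269 -0.00298  0.31026] [ 0.00089 -0.08469 -0.15787]
8.225 [0.62132 0.08188 0.1524 ] [-3.1415e+00 -3.0000e-04 -3.1150e+00] [ 0.62274 -0.00282  0.31029] [ 0.00089 -0.08474 -0.15788]
8.275 [0.62135 0.08206 0.15242] [-3.1415e+00 -3.0000e-04 -3.1147e+00] [ 0.62278 -0.00264  0.31032] [ 0.00088 -0.08472 -0.15789]
8.325 [0.62139 0.08225 0.15246] [-3.1415e+00 -1.0000e-04 -3.1145e+00] [ 0.62282 -0.00245  0.31035] [ 0.00089 -0.08473 -0.15789]
```

>>> apply_moves(deltas="0.14 -0.5 1.5 0;0.14 -0.47 2 0;0 0 2 0;0 0 2 0;0 0 2 0;0 0 0.6 0;0 0 0 0;0 0 0 0;0 0 0 0")

```text
t: 9.45
eef_pos: [0.6193, 0.0732, 0.0524]
ee_rot: [3.141, 0.001, -3.114]
force: [-0.2, -1.1, 0.7]
width: 0.0372
```

Run:
```python
from h import *
s=readout.get_state()
print(s["eef_pos"],s["width"],s["ee_rot"],s["force"],delta(s,[.6188,.0718,.046]))
f=viewer.grab_frame("wrist"); cv2.imwrite("pics/w6.png",f["image"][:,:,::-1])
```

```text
[0.61928512 0.07321354 0.05237827] 0.03721014746843256 [ 3.14112910e+00  1.30545717e-03 -3.11351029e+00] [-0.22604572 -1.06439698  0.66125288] (array([ 0.05, -0.14,  0.64]), None)
```

View pics/w6.png

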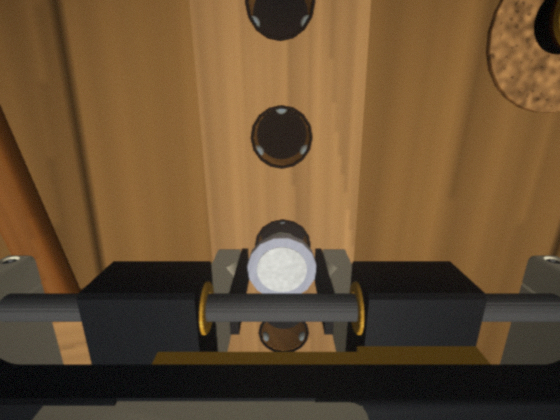

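>>> apply_moves(deltas="0.05 -0.14 0.1 0;0 0 0.25 0;0 0 0.25 0;0 0 0.2 0;0 0 0.2 0;0 0 0 0;0 0 0 0")

```text
t: 10.38
eef_pos: [0.6184, 0.0717, 0.0416]
ee_rot: [3.142, 0.0, -3.114]
force: [0.4, 0.6, 0.3]
width: 0.0373
```

>>> apply_moves(deltas="0 0 0.2 0;0 0 0.15 0;0 0 0 0;0 0 0 0")

```text
t: 10.88
eef_pos: [0.6184, 0.0716, 0.0381]
ee_rot: [3.142, 0.0, -3.114]
force: [0.4, 0.2, -1.4]
width: 0.0371
```

Release it and back off.

>>> apply_moves(deltas="0 0 0 0;0 0 0 0;0 0 0 0;0 0 -1.5 0;0 0 -2.5 0;0 0 -4 0;0 0 -4 0;0 0 0 0", gripper=-0.14)

```text
t: 11.88
eef_pos: [0.6207, 0.0723, 0.1633]
ee_rot: [3.139, 0.008, -3.113]
force: [-1.5, -0.2, -0.2]
width: 0.0503
```

Run:
```python
from h import *
s=readout.get_state()
f=viewer.grab_frame("wrist"); cv2.imwrite("pics/w7.png",f["image"][:,:,::-1])
for c,st in blobs(f["image"].min(2)>180,60): print(c,st,atz(f,*c,.046).round(4))
print(s["eef_pos"],delta(s,[.49,-.3445,.1],1.73))
```

```text
[284.11, 202.04] [268, 187, 32, 31, 719] [0.6181 0.0708 0.046 ]
[0.6206982  0.07227219 0.16328548] (array([ 14.3 , -41.3 ,   6.13]), np.float64(1.44))
```

View pics/w7.png

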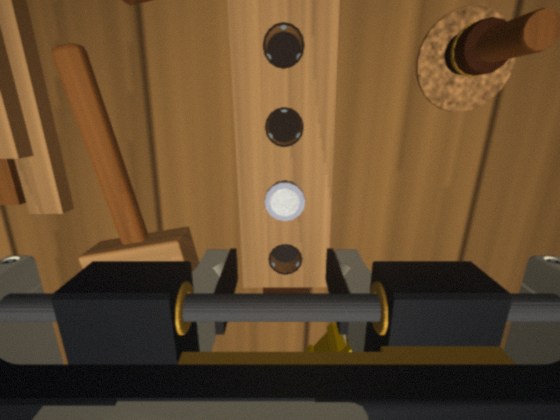

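>>> apply_moves(deltas="1.8 -5.1 0 0;1.8 -5.1 0 0;1.8 -5.1 0 0;1.8 -5.1 0 0;1.8 -5.1 0 0;1.8 -5.1 0 0;1.8 -5.1 0 0;1.7 -5.1 0 0;0 0 0 0.18;0 0 0 0.18")

```text
t: 13.18
eef_pos: [0.4857, -0.341, 0.1573]
ee_rot: [3.141, -0.002, 2.802]
force: [-0.4, -0.2, -0.0]
width: 0.0502
```

>>> apply_moves(deltas="0 0 0 0.18;0 0 0 0.18;0 0 0 0.18;0 0 0 0.18;0 0 0 0.18;0 0 0 0.18;0 0 0 0")

```text
t: 14.05
eef_pos: [0.4864, -0.34, 0.1576]
ee_rot: [-3.141, -0.001, 1.731]
force: [-0.1, 0.2, 0.1]
width: 0.0495
```

```bash
cat > look.py <<'E'
from h import *
import sys
s=readout.get_state()
n=sys.argv[1]; z=float(sys.argv[2])
f=viewer.grab_frame("wrist"); cv2.imwrite(f"pics/{n}.png",f["image"][:,:,::-1])
for c,st in blobs(f["image"].min(2)>188,60): print(c,st,atz(f,*c,z).round(4))
print(s["t"],s["eef_pos"],s["ee_rot"],s["width"])
if len(sys.argv)>3:
    print(delta(s,[float(v) for v in sys.argv[3:6]],float(sys.argv[6])))
E
python3 look.py w8 .029 .4899 -.3444 .02 1.73
```

```text
[269.49, 112.71] [254, 97, 32, 33, 797] [ 0.4083 -0.3633  0.029 ]
[272.44, 161.32] [258, 147, 30, 30, 702] [ 0.4502 -0.3543  0.029 ]
[131.96, 184.39] [119, 172, 27, 26, 532] [ 0.4928 -0.4817  0.029 ]
[276.44, 203.53] [262, 190, 30, 28, 615] [ 0.4898 -0.3443  0.029 ]
14.05 [ 0.48635513 -0.34001094  0.15757172] [-3.14058764e+00 -6.41629303e-04  1.73067744e+00] 0.049468796496783846
(array([-0.5 ,  0.29, 13.76]), np.float64(0.001))
```

>>> apply_moves(deltas="-0.25 0.15 1.6 0;-0.25 0.1 2.5 0;0 0 2.5 0;0 0 2.5 0;0 0 2.5 0;0 0 2 0;0 0 0 0;0 0 0 0")

```text
t: 15.1
eef_pos: [0.4903, -0.3449, 0.0221]
ee_rot: [-3.141, 0.0, 1.731]
force: [0.1, 0.4, 0.4]
width: 0.0496
```

>>> apply_moves(deltas="0 0 0 0;0 0 0 0;0 0 0 0;0 0 0 0", gripper=1)

```text
t: 15.6
eef_pos: [0.4906, -0.3449, 0.0228]
ee_rot: [3.14, 0.001, 1.73]
force: [-0.8, 1.6, 5.7]
width: 0.0365
```

>>> apply_moves(deltas="0 0 -2 0;0 0 -4 0;0 0 -5 0;0 0 0 -0.18;0 0 0 -0.18;0 0 0 -0.18;0 0 0 -0.18;0 0 0 -0.18;0 0 0 -0.18;0 0 0 -0.18")

```text
t: 16.85
eef_pos: [0.4898, -0.3446, 0.1317]
ee_rot: [3.141, -0.001, 2.995]
force: [1.1, -0.5, 0.2]
width: 0.0371
```

>>> apply_moves(deltas="0 0 0 -0.18;0 0 0 0;0 0 0 0")

```text
t: 17.23
eef_pos: [0.49, -0.3447, 0.1319]
ee_rot: [3.141, -0.0, -3.118]
force: [0.9, -0.6, -0.9]
width: 0.0374
```

```bash
python3 look.py w9 .14 .621 .0057 .13 -3.114
```

```text
[279.21, 31.94] [263, 13, 34, 39, 1003] [ 0.4927 -0.4599  0.14  ]
[375.14, 190.03] [359, 175, 33, 31, 777] [ 0.4436 -0.3914  0.14  ]
[325.97, 198.82] [310, 184, 32, 31, 758] [ 0.4677 -0.3863  0.14  ]
[281.39, 269.56] [257, 248, 50, 44, 1746] [ 0.489 -0.346  0.14 ]
17.225 [ 0.48996902 -0.34466195  0.13191729] [ 3.14142122e+00 -2.55655524e-04 -3.11760493e+00] 0.03735169896540819
(array([-13.94,  34.71,   0.19]), np.float64(-0.004))
```

>>> apply_moves(deltas="-1.7 4.3 0 0;-1.7 4.3 0 0;-1.7 4.3 0 0;-1.8 4.4 0 0;-1.8 4.4 0 0;-1.8 4.4 0 0;-1.7 4.3 0 0;-1.7 4.3 0 0;0 0 0 0;0 0 0 0")

```text
t: 18.52
eef_pos: [0.619, 0.0061, 0.1318]
ee_rot: [-3.141, -0.001, -3.114]
force: [0.5, -0.2, -0.7]
width: 0.037
```

>>> apply_moves(deltas="0 0 2 0;0 0 2.5 0;0 0 2.2 0;0 0 0 0;0 0 0 0;0 0 0 0")

```text
t: 19.27
eef_pos: [0.62, 0.0059, 0.0663]
ee_rot: [3.141, 0.002, -3.114]
force: [-0.5, -0.6, -0.7]
width: 0.0373
```

```bash
python3 look.py w10 .072 .621 .0057 .044 -3.114
```

```text
[281.53, 269.52] [257, 248, 50, 44, 1687] [0.619  0.0058 0.072 ]
[280.36, 335.16] [262, 322, 38, 28, 863] [0.6184 0.0495 0.072 ]
19.275 [0.62001717 0.00587635 0.0662988 ] [ 3.14120909e+00  1.85419608e-03 -3.11404796e+00] 0.03726932625152394
(array([-0.09, -0.02,  2.23]), np.float64(-0.0))
```

View pics/w10.png

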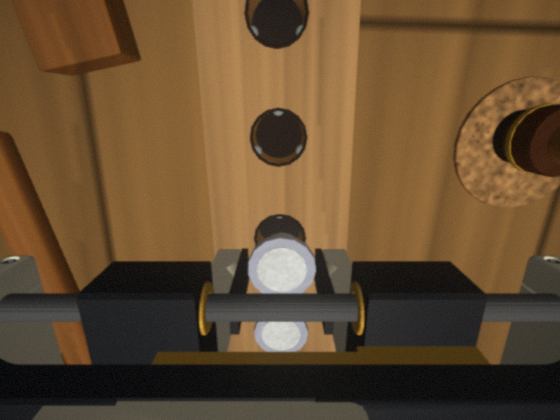

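>>> apply_moves(deltas="-0.09 0 0.8 0;0 0 0.8 0;0 0 0.4 0;0 0 0.3 0;0 0 0.2 0;0 0 0 0;0 0 0 0")

```text
t: 20.2
eef_pos: [0.6206, 0.0061, 0.0402]
ee_rot: [3.141, 0.001, -3.114]
force: [2.3, -0.5, -1.0]
width: 0.0373
```

>>> apply_moves(deltas="0 0 0 0;0 0 0 0;0 0 0 0;0 0 -1.5 0;0 0 -2.5 0;0 0 -4 0;0 0 -4 0;0 0 0 0", gripper=-0.14)

```text
t: 21.2
eef_pos: [0.6225, 0.0064, 0.1652]
ee_rot: [3.14, 0.008, -3.113]
force: [0.0, 0.6, -0.1]
width: 0.0502
```

```bash
python3 look.py w11 .046 .4502 -.3543 .15 -3.114
```

```text
[283.77, 199.13] [269, 185, 30, 29, 681] [0.6203 0.0027 0.046 ]
[283.81, 264.99] [270, 253, 28, 25, 515] [0.6181 0.0708 0.046 ]
21.2 [0.62249962 0.00641792 0.16519874] [ 3.14033529  0.00760152 -3.11299629] 0.05021546681471055
(array([ 18.27, -35.57,   1.34]), np.float64(0.001))
```

View pics/w11.png

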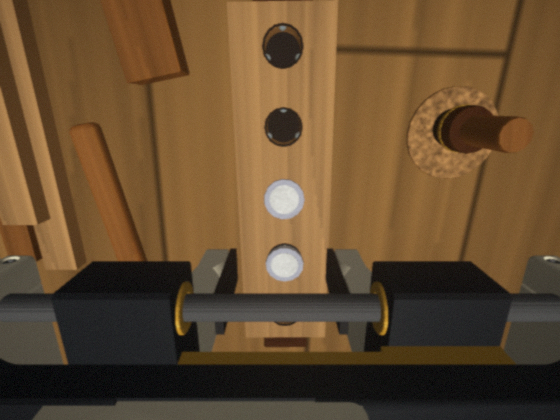

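Run:
```python
from h import *
f=viewer.grab_frame("wrist"); c=f["image"][90:290,220:350]; cv2.imwrite("pics/w11c.png",cv2.resize(c,None,fx=3,fy=3,interpolation=cv2.INTER_CUBIC)[:,:,::-1])
f=viewer.grab_frame("scene"); c=f["image"][220:280,215:375]; cv2.imwrite("pics/s11c.png",cv2.resize(c,None,fx=5,fy=5,interpolation=cv2.INTER_CUBIC)[:,:,::-1])
```

```text
(no output)
```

View pics/w11c.png

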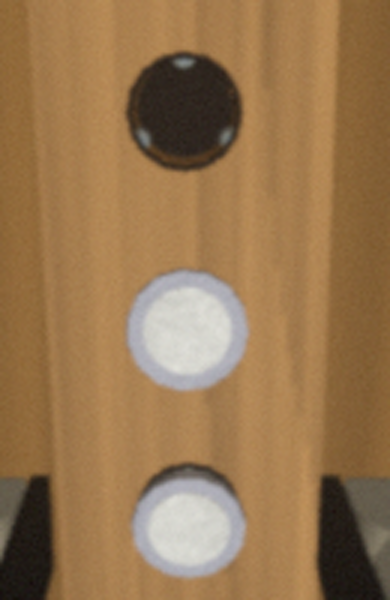

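View pics/s11c.png

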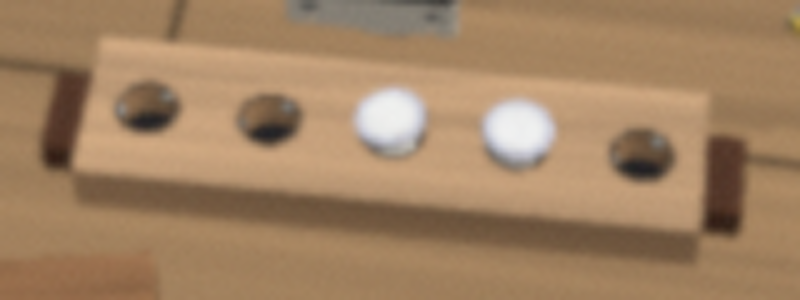

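>>> apply_moves(deltas="2.3 -4.45 0 0;2.3 -4.45 0 0;2.3 -4.45 0 0;2.3 -4.45 0 0;2.3 -4.45 0 0;2.3 -4.45 0 0;2.3 -4.45 0 0;2.2 -4.4 0 0;0 0 0 0.18;0 0 0 0.18")

```text
t: 22.6
eef_pos: [0.446, -0.355, 0.1589]
ee_rot: [3.141, -0.002, 2.802]
force: [-0.5, 0.0, -0.7]
width: 0.0501
```

>>> apply_moves(deltas="0 0 0 0.18;0 0 0 0.18;0 0 0 0.18;0 0 0 0.18;0 0 0 0.18;0 0 0 0.18;0 0 0 0")

```text
t: 23.48
eef_pos: [0.4467, -0.3542, 0.1591]
ee_rot: [-3.14, -0.001, 1.731]
force: [0.8, -0.1, -0.8]
width: 0.0496
```

```bash
python3 look.py w12 .029 .4502 -.3543 .019 1.73
```

```text
[278.29, 159.9] [263, 145, 31, 31, 722] [ 0.4085 -0.3633  0.029 ]
[280.68, 204.05] [267, 191, 29, 27, 634] [ 0.4503 -0.3543  0.029 ]
[146.43, 224.69] [134, 213, 26, 24, 477] [ 0.4925 -0.4818  0.029 ]
23.475 [ 0.44667844 -0.35419081  0.15912009] [-3.13991907e+00 -1.05900095e-03  1.73069779e+00] 0.04958920277273707
(array([-0.08,  0.37, 14.01]), np.float64(0.001))
```

>>> apply_moves(deltas="-0.05 0.2 1.6 0;-0.05 0.1 2.5 0;0 0 2.5 0;0 0 2.5 0;0 0 2.5 0;0 0 2.4 0;0 0 0 0;0 0 0 0")

```text
t: 24.52
eef_pos: [0.4505, -0.3551, 0.0202]
ee_rot: [-3.141, 0.0, 1.731]
force: [0.8, -0.1, 0.3]
width: 0.0497
```

>>> apply_moves(deltas="0 0 0 0;0 0 0 0;0 0 0 0;0 0 0 0", gripper=1)

```text
t: 25.02
eef_pos: [0.4509, -0.3552, 0.0209]
ee_rot: [3.14, 0.001, 1.73]
force: [-0.4, 1.6, 7.1]
width: 0.0368
```

>>> apply_moves(deltas="0 0 -2 0;0 0 -4 0;0 0 -5 0;0 0 0 -0.18;0 0 0 -0.18;0 0 0 -0.18;0 0 0 -0.18;0 0 0 -0.18;0 0 0 -0.18;0 0 0 -0.18")

```text
t: 26.28
eef_pos: [0.4501, -0.3548, 0.1298]
ee_rot: [3.141, -0.0, 2.995]
force: [-0.1, 0.6, 0.2]
width: 0.0366
```

>>> apply_moves(deltas="0 0 0 -0.18;0 0 0 0;0 0 0 0")

```text
t: 26.65
eef_pos: [0.4502, -0.3549, 0.13]
ee_rot: [3.141, -0.0, -3.118]
force: [0.7, 0.5, -0.5]
width: 0.0373
```

```bash
python3 look.py w13 .14 .6236 -.0602 .13 -3.114
```

```text
[226.41, 45.26] [210, 26, 34, 39, 1000] [ 0.4754 -0.4641  0.14  ]
[328.51, 200.95] [313, 186, 32, 31, 785] [ 0.4269 -0.396   0.14  ]
[281.35, 271.4] [256, 250, 52, 43, 1771] [ 0.4493 -0.3562  0.14  ]
26.65 [ 0.45024215 -0.35488883  0.1299623 ] [ 3.14141722e+00 -1.45849139e-04 -3.11767347e+00] 0.037290073558213524
(array([-18.04,  29.05,  -0.  ]), np.float64(-0.004))
```

>>> apply_moves(deltas="-2.2 3.6 0 0;-2.2 3.6 0 0;-2.3 3.65 0 0;-2.3 3.65 0 0;-2.3 3.65 0 0;-2.3 3.65 0 0;-2.2 3.65 0 0;-2.2 3.6 0 0;0 0 0 0;0 0 0 0")

```text
t: 27.95
eef_pos: [0.6218, -0.0595, 0.1297]
ee_rot: [-3.142, -0.001, -3.114]
force: [0.1, -1.0, -0.6]
width: 0.037
```

>>> apply_moves(deltas="0 0 2 0;0 0 2.5 0;0 0 2.2 0;0 0 0 0;0 0 0 0;0 0 0 0")

```text
t: 28.7
eef_pos: [0.6228, -0.0597, 0.0643]
ee_rot: [3.141, 0.002, -3.114]
force: [0.8, 0.0, -0.6]
width: 0.0369
```

```bash
python3 look.py w14 .072 .6236 -.0602 .039 -3.114
```

```text
[281.47, 271.44] [257, 250, 50, 43, 1737] [ 0.6218 -0.0597  0.072 ]
[281.22, 335.21] [262, 322, 40, 29, 952] [ 0.6208 -0.0178  0.072 ]
28.7 [ 0.62282586 -0.05973111  0.06434657] [ 3.14140538e+00  1.89117266e-03 -3.11402987e+00] 0.036912263418779255
(array([-0.07, -0.05,  2.53]), np.float64(-0.0))
```

View pics/w14.png

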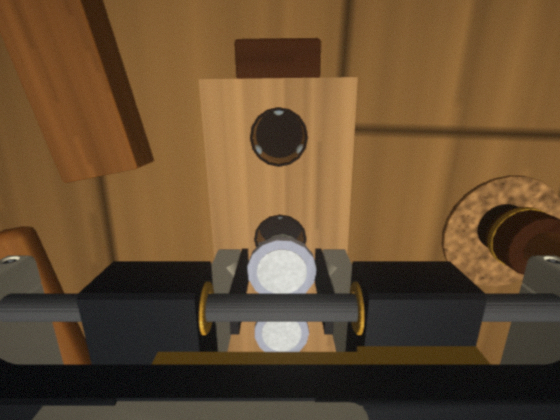

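>>> apply_moves(deltas="-0.07 -0.05 0.8 0;0 0 0.8 0;0 0 0.4 0;0 0 0.3 0;0 0 0.2 0;0 0 0 0;0 0 0 0")

```text
t: 29.62
eef_pos: [0.6233, -0.0599, 0.0382]
ee_rot: [3.141, 0.001, -3.114]
force: [2.7, 0.1, -0.5]
width: 0.0371
```

>>> apply_moves(deltas="0 0 0 0;0 0 0 0;0 0 0 0;0 0 -1.5 0;0 0 -2.5 0;0 0 -4 0;0 0 -4 0;0 0 0 0", gripper=-0.14)

```text
t: 30.62
eef_pos: [0.6252, -0.0599, 0.1633]
ee_rot: [3.141, 0.008, -3.113]
force: [-0.2, -0.5, -0.1]
width: 0.0499
```

```bash
python3 look.py w15 .046 .4085 -.3633 .15 -3.114
```

```text
[283.65, 199.72] [269, 185, 30, 30, 712] [ 0.6231 -0.0638  0.046 ]
[284.45, 264.29] [271, 251, 28, 27, 594] [0.6202 0.0025 0.046 ]
[284.5, 326.63] [272, 322, 26, 11, 220] [0.6178 0.0762 0.046 ]
30.625 [ 0.62517582 -0.05991779  0.16326077] [ 3.14120908  0.0076902  -3.11299393] 0.04988774125514859
(array([ 22.54, -29.71,   1.14]), np.float64(0.001))
```

View pics/w15.png

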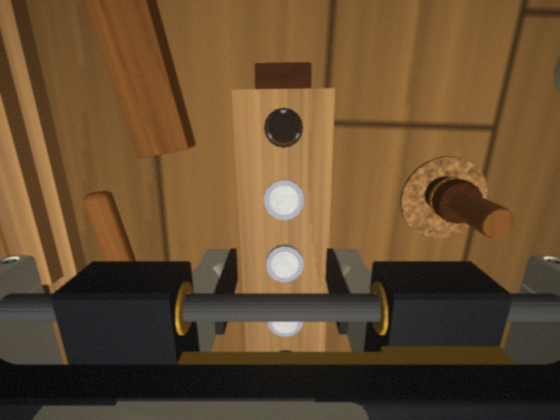

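```bash
cat > rec.py <<'E'
from h import *
from scipy.optimize import least_squares
import sys
def circ(f,u,v,z,r0=12,r1=30,r=.0157):
    R=f["image"].astype(np.float32)[:,:,0]; P=[]
    for a in np.arange(0,2*np.pi,np.pi/36):
        rr=np.arange(r0,r1,.25); x=u+rr*np.cos(a); y=v+rr*np.sin(a)
        pr=cv2.remap(R,x[None].astype(np.float32),y[None].astype(np.float32),cv2.INTER_LINEAR)[0]
        g=np.gradient(cv2.GaussianBlur(pr[None],(0,0),3)[0]); k=int(np.argmax(g)); P.append((x[k],y[k]))
    W=np.array([atz(f,*p,z)[:2] for p in P])
    return least_squares(lambda q:np.hypot(*(W-q[:2]).T)-q[2],[*W.mean(0),r],loss="soft_l1",f_scale=.0005).x
if __name__=="__main__":
    f=viewer.grab_frame("wrist")
    print(circ(f,float(sys.argv[1]),float(sys.argv[2]),.032).round(4))
    c=f["image"][80:340,220:350]; cv2.imwrite("pics/"+sys.argv[3],cv2.resize(c,None,fx=2.2,fy=2.2,interpolation=cv2.INTER_CUBIC)[:,:,::-1])
E
python3 rec.py 283.5 127 w15c.png
```

```text
[ 0.6256 -0.1272  0.0173]
```

View pics/w15c.png

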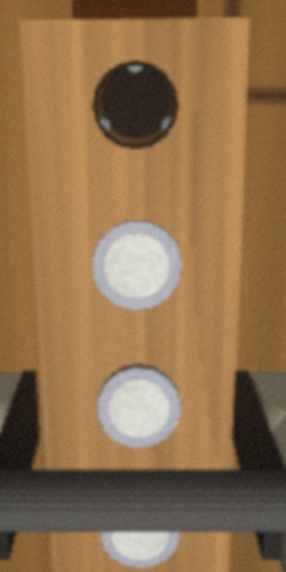

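>>> apply_moves(deltas="2.8 -3.7 0 0;2.8 -3.7 0 0;2.8 -3.7 0 0;2.8 -3.7 0 0;2.8 -3.7 0 0;2.8 -3.7 0 0;2.9 -3.7 0 0;2.9 -3.8 0 0;0 0 0 0.18;0 0 0 0.18")

```text
t: 31.98
eef_pos: [0.4039, -0.3635, 0.1571]
ee_rot: [3.141, -0.002, 2.802]
force: [-0.5, -1.2, 0.7]
width: 0.0499
```

>>> apply_moves(deltas="0 0 0 0.18;0 0 0 0.18;0 0 0 0.18;0 0 0 0.18;0 0 0 0.18;0 0 0 0.18;0 0 0 0")

```text
t: 32.85
eef_pos: [0.4047, -0.3629, 0.1573]
ee_rot: [-3.14, -0.001, 1.731]
force: [0.1, 0.3, -0.4]
width: 0.0502
```

```bash
python3 look.py w16 .029 .4085 -.3633 .019 1.73
```

```text
[280.27, 204.62] [265, 191, 31, 29, 690] [ 0.4085 -0.3634  0.029 ]
[152.13, 257.36] [142, 253, 22, 8, 128] [ 0.4846 -0.4831  0.029 ]
32.85 [ 0.40470468 -0.36291957  0.15728802] [-3.14013651e+00 -1.05255412e-03  1.73069722e+00] 0.05016865951556645
(array([-0.11,  0.39, 13.83]), np.float64(0.001))
```

View pics/w16.png

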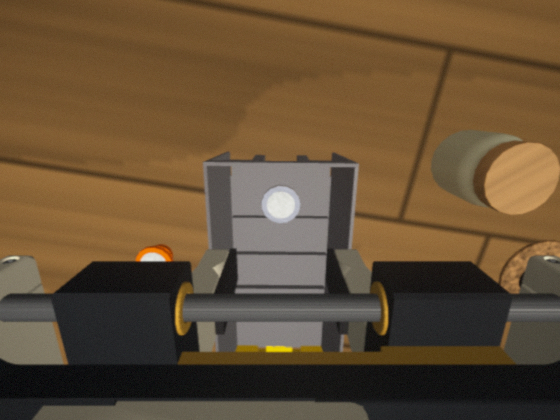

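>>> apply_moves(deltas="-0.06 0.2 1.6 0;-0.05 0.12 2.5 0;0 0 2.5 0;0 0 2.5 0;0 0 2.5 0;0 0 2.3 0;0 0 0 0;0 0 0 0")

```text
t: 33.9
eef_pos: [0.4088, -0.3639, 0.0192]
ee_rot: [-3.141, 0.0, 1.731]
force: [0.0, 0.1, 0.4]
width: 0.0502
```

>>> apply_moves(deltas="0 0 0 0;0 0 0 0;0 0 0 0;0 0 0 0", gripper=1)

```text
t: 34.4
eef_pos: [0.4092, -0.364, 0.0198]
ee_rot: [3.141, 0.001, 1.73]
force: [-0.2, 1.3, 7.2]
width: 0.0368
```

>>> apply_moves(deltas="0 0 -2 0;0 0 -4 0;0 0 -5 0;0 0 0 -0.18;0 0 0 -0.18;0 0 0 -0.18;0 0 0 -0.18;0 0 0 -0.18;0 0 0 -0.18;0 0 0 -0.18")

```text
t: 35.65
eef_pos: [0.4084, -0.3636, 0.1289]
ee_rot: [3.141, -0.0, 2.995]
force: [-0.3, 0.7, -0.7]
width: 0.0372
```

>>> apply_moves(deltas="0 0 0 -0.18;0 0 0 0;0 0 0 0")

```text
t: 36.02
eef_pos: [0.4085, -0.3637, 0.129]
ee_rot: [3.141, -0.0, -3.118]
force: [0.0, -0.6, -0.0]
width: 0.0369
```

```bash
python3 look.py w17 .138 .6266 -.1261 .13 -3.114
```

```text
[171.49, 56.44] [155, 38, 34, 38, 988] [ 0.4578 -0.4682  0.138 ]
[281.3, 271.92] [256, 250, 52, 43, 1794] [ 0.4076 -0.3642  0.138 ]
36.025 [ 0.40851706 -0.36372492  0.1289937 ] [ 3.14147187e+00 -1.03012340e-04 -3.11762997e+00] 0.036889736969029585
(array([-22.37,  23.23,  -0.1 ]), np.float64(-0.004))
```

>>> apply_moves(deltas="-2.8 2.9 0 0;-2.8 2.9 0 0;-2.8 2.9 0 0;-2.8 2.9 0 0;-2.8 2.9 0 0;-2.8 2.9 0 0;-2.8 2.9 0 0;-2.8 2.85 0 0;0 0 0 0;0 0 0 0")

```text
t: 37.33
eef_pos: [0.6256, -0.1261, 0.1287]
ee_rot: [3.142, -0.001, -3.115]
force: [-0.2, 0.1, -1.6]
width: 0.0371
```

>>> apply_moves(deltas="0 0 2 0;0 0 2.5 0;0 0 2.2 0;0 0 0 0;0 0 0 0;0 0 0 0")

```text
t: 38.08
eef_pos: [0.6267, -0.1264, 0.0634]
ee_rot: [3.142, 0.002, -3.114]
force: [0.1, 0.2, -0.9]
width: 0.0371
```

```bash
python3 look.py w18 .072 .6266 -.1267 .0375 -3.114
```

```text
[281.35, 271.93] [254, 250, 55, 43, 1840] [ 0.6257 -0.1266  0.072 ]
[282.71, 335.49] [263, 322, 41, 29, 1044] [ 0.6238 -0.0851  0.072 ]
38.075 [ 0.6267133  -0.12635203  0.06338146] [ 3.14159233e+00  1.99683940e-03 -3.11396256e+00] 0.03714956132912207
(array([ 0.02, -0.03,  2.59]), np.float64(0.0))
```

>>> apply_moves(deltas="0.02 -0.03 0.8 0;0 0 0.8 0;0 0 0.4 0;0 0 0.3 0;0 0 0.2 0;0 0 0 0;0 0 0 0")

```text
t: 39.0
eef_pos: [0.626, -0.1264, 0.0372]
ee_rot: [3.142, 0.0, -3.114]
force: [1.2, -0.5, 0.4]
width: 0.0372
```

>>> apply_moves(deltas="0 0 0 0;0 0 0 0;0 0 0 0;0 0 -1.5 0;0 0 -2.5 0;0 0 -4 0;0 0 -4 0;0 0 0 0", gripper=-0.14)

```text
t: 40.0
eef_pos: [0.6282, -0.1266, 0.1624]
ee_rot: [-3.141, 0.008, -3.113]
force: [0.4, 0.4, 0.5]
width: 0.05
```

```bash
python3 look.py w19 .046 .55 -.06 .15 -3.114
python3 - <<'E'
from h import *
f=viewer.grab_frame("scene"); c=f["image"][170:280,215:375]; cv2.imwrite("pics/s19c.png",cv2.resize(c,None,fx=5,fy=5,interpolation=cv2.INTER_CUBIC)[:,:,::-1])
E
```

```text
[285.17, 202.19] [270, 188, 31, 30, 708] [ 0.6247 -0.1285  0.046 ]
[284.67, 264.95] [271, 252, 28, 27, 610] [ 0.6231 -0.0641  0.046 ]
[285.53, 326.81] [273, 322, 26, 12, 246] [0.6198 0.0088 0.046 ]
40.0 [ 0.62824609 -0.12656679  0.16237722] [-3.14112649  0.00789967 -3.11295719] 0.05003625177992793
(array([7.64, 6.88, 1.17]), np.float64(0.001))
```

View pics/w19.png

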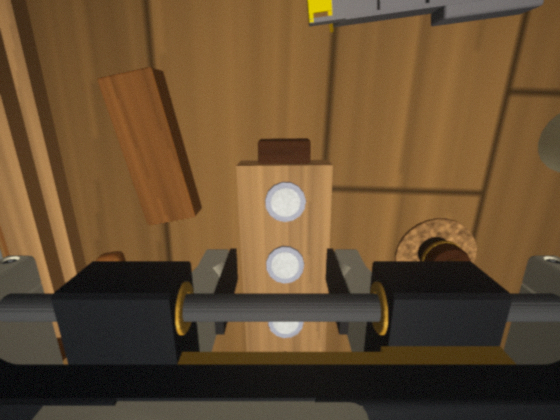

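View pics/s19c.png

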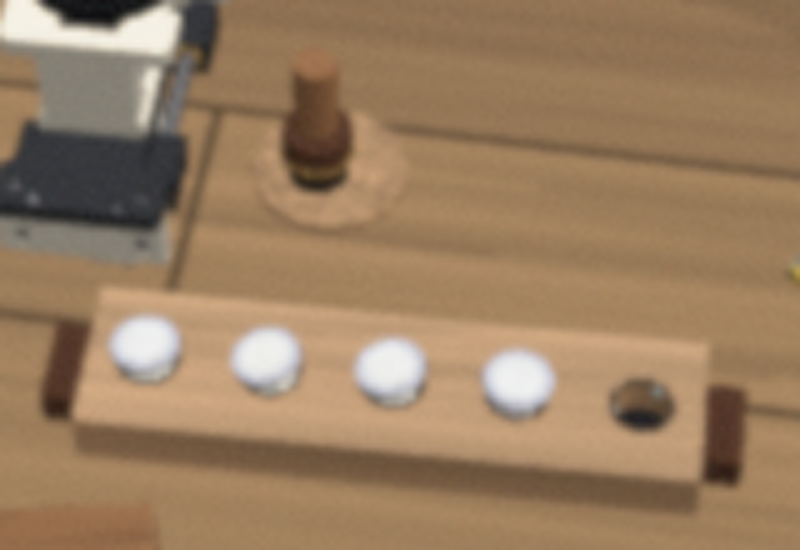

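```bash
python3 - <<'E'
from h import *
t=viewer.grab_frame("top"); s=viewer.grab_frame("scene")
c=t["image"][220:275,255:315]; cv2.imwrite("pics/t20c.png",cv2.resize(c,None,fx=10,fy=10,interpolation=cv2.INTER_CUBIC)[:,:,::-1])
print(tri((t,(285,245)),(s,(277,182))), atz(t,281.5,247,.005), atz(s,281.7,206.3,.005))
E
python3 look.py w20 .1 .456 -.03 .2 -3.114
```

```text
(array([ 0.4607444 , -0.06484935,  0.09934088]), [0.0009082666503801807, 0.0009082666503801792]) [ 0.45467274 -0.05950138  0.005     ] [ 0.46615736 -0.05122001  0.005     ]
[280.74, 203.67] [266, 189, 31, 30, 725] [ 0.6252 -0.145   0.1   ]
[280.64, 267.58] [267, 254, 28, 28, 616] [ 0.6239 -0.0935  0.1   ]
[281.76, 328.55] [269, 322, 27, 16, 340] [ 0.6214 -0.037   0.1   ]
40.2 [ 0.62526017 -0.12641307  0.15664522] [ 3.14137564e+00 -1.00160459e-03 -3.11382945e+00] 0.05007161673492407
(array([16.66, 10.11, -4.32]), np.float64(0.0))
```

View pics/t20c.png

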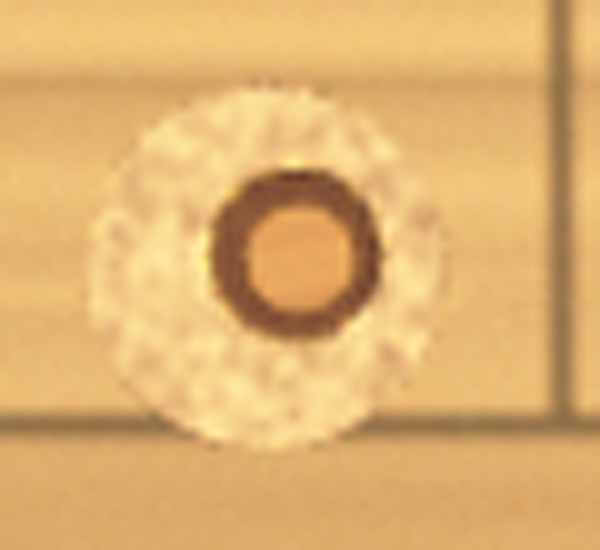

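>>> apply_moves(deltas="2.4 1.4 -0.6 0;2.4 1.4 -0.6 0;2.4 1.4 -0.6 0;2.4 1.4 -0.6 0;2.4 1.5 -0.6 0;2.4 1.5 -0.6 0;2.2 1.5 -0.6 0;0 0 0 0;0 0 0 0")

```text
t: 41.38
eef_pos: [0.4572, -0.0301, 0.1988]
ee_rot: [-3.141, -0.0, -3.113]
force: [0.5, 0.3, -0.2]
width: 0.0498
```

```bash
python3 look.py w21 .097
```

```text
[103.93, 87.13] [89, 72, 30, 31, 709] [ 0.597  -0.1258  0.097 ]
[114.88, 156.63] [102, 143, 27, 28, 598] [ 0.5959 -0.0719  0.097 ]
[126.12, 219.23] [113, 207, 27, 25, 525] [ 0.5934 -0.0166  0.097 ]
41.375 [ 0.45720273 -0.03012134  0.19876929] [-3.14133975e+00 -4.54659401e-04 -3.11308687e+00] 0.049829946074679325
```

View pics/w21.png

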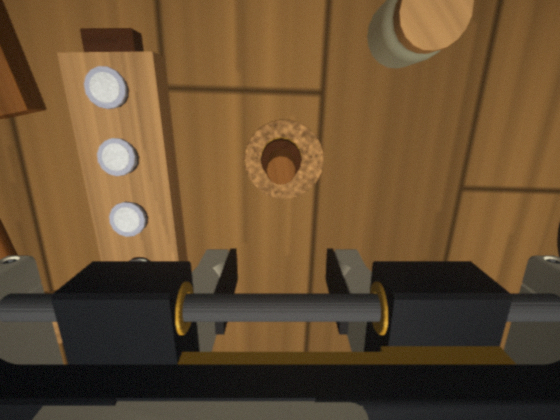

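Run:
```python
from h import *
f=viewer.grab_frame("wrist");c=f["image"][110:210,230:340]; cv2.imwrite("pics/w21c.png",cv2.resize(c,None,fx=6,fy=6,interpolation=cv2.INTER_CUBIC)[:,:,::-1])
print(atz(f,281.5,169,.097),atz(f,284,158,.005))
```

```text
[ 0.45714732 -0.0656592   0.097     ] [ 0.45403942 -0.06086121  0.005     ]
```

View pics/w21c.png

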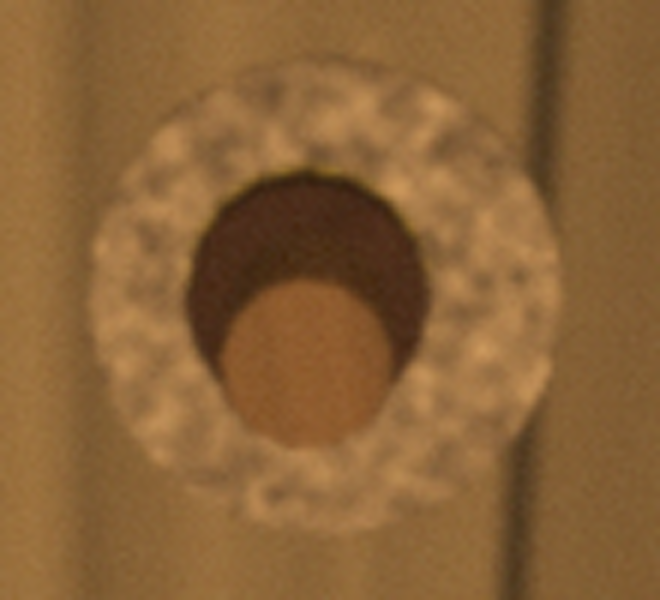

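Run:
```python
from h import *
s=readout.get_state(); f=viewer.grab_frame("wrist")
print(atz(f,280.8,170.5,.097),atz(f,281.3,158,.043),atz(f,284.5,159.5,.005))
print(delta(s,[.4585,-.0648,.047],-3.114))
```

```text
[ 0.45769315 -0.06448029  0.097     ] [ 0.45726631 -0.06672071  0.043     ] [ 0.45339735 -0.0593013   0.005     ]
(array([-0.03, -3.44, 15.16]), np.float64(0.0))
```

>>> apply_moves(deltas="0 -1.7 0 0;0 -1.75 0 0;0 0 3.5 0;0 0 3.5 0;0 0 3.5 0;0 0 2.5 0;0 0 1.2 0;0 0 0.8 0;0 0 0 0;0 0 0 0")

```text
t: 42.78
eef_pos: [0.4587, -0.0645, 0.0498]
ee_rot: [3.141, 0.001, -3.113]
force: [0.1, 0.1, -0.2]
width: 0.0497
```

```bash
python3 look.py w22 .097
```

```text
[6.61, 246.64] [0, 234, 18, 25, 289] [ 0.5656 -0.0945  0.097 ]
42.775 [ 0.45869714 -0.06450558  0.04977623] [ 3.14139812e+00  1.34215453e-03 -3.11347202e+00] 0.04969165062496848
```

View pics/w22.png

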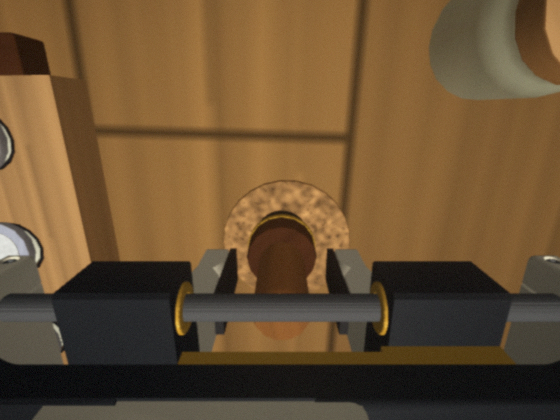

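>>> apply_moves(deltas="0 -0.05 0.4 0;0 0 0 0;0 0 0 0")

```text
t: 43.2
eef_pos: [0.4581, -0.0651, 0.0451]
ee_rot: [3.142, 0.0, -3.114]
force: [0.2, 0.2, -0.5]
width: 0.0504
```

>>> apply_moves(deltas="0 0 0 0;0 0 0 0;0 0 0 0;0 0 0 0;0 0 0 0;0 0 0 0", gripper=1, squeeze=50)

```text
t: 43.95
eef_pos: [0.4581, -0.0651, 0.045]
ee_rot: [3.142, 0.0, -3.114]
force: [0.9, -0.2, -0.6]
width: 0.0255
```

>>> apply_moves(deltas="0 0 -1 0;0 0 -3 0;0 0 -3 0;0 0 -1.5 0;0 0 0 0;0 0 0 0")

```text
t: 44.7
eef_pos: [0.4573, -0.0652, 0.1295]
ee_rot: [3.141, -0.001, -3.114]
force: [-0.0, -0.1, -3.5]
width: 0.0255
```

```bash
python3 look.py w23 .097 .6266 -.1267 .13 -3.114
python3 - <<'E'
from h import *
f=viewer.grab_frame("scene"); c=f["image"][130:280,215:375]; cv2.imwrite("pics/s23c.png",cv2.resize(c,None,fx=4,fy=4,interpolation=cv2.INTER_CUBIC)[:,:,::-1])
E
```

```text
[60.85, 131.19] [42, 113, 39, 39, 1129] [ 0.5894 -0.1327  0.097 ]
[77.93, 212.34] [61, 195, 35, 36, 942] [ 0.588  -0.0818  0.097 ]
[92.77, 280.98] [78, 269, 32, 24, 608] [ 0.5865 -0.0315  0.097 ]
[101.38, 345.87] [93, 335, 17, 23, 284] [0.5888 0.0239 0.097 ]
44.7 [ 0.45734724 -0.06516899  0.12949543] [ 3.14146962e+00 -1.10446149e-03 -3.11394225e+00] 0.025453716346679672
(array([-16.75,  -6.62,  -0.07]), np.float64(0.0))
```

View pics/w23.png

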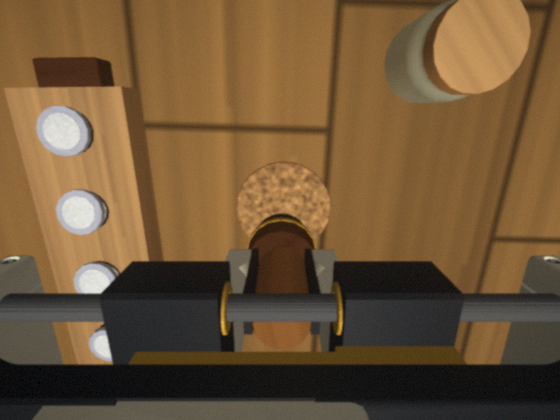

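View pics/s23c.png

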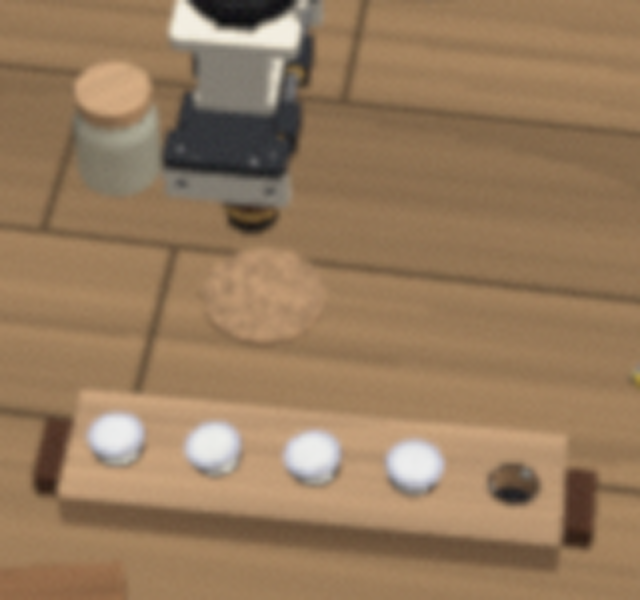

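>>> apply_moves(deltas="-3.4 -1.3 0 0;-3.4 -1.35 0 0;-3.4 -1.35 0 0;-3.3 -1.35 0 0;-3.2 -1.3 0 0;0 0 0 0;0 0 1.2 0;0 0 1.2 0;0 0 0 0;0 0 0 0")

```text
t: 46.05
eef_pos: [0.6268, -0.1267, 0.1063]
ee_rot: [-3.141, 0.0, -3.113]
force: [-0.4, -0.5, -3.0]
width: 0.0256
```

```bash
python3 look.py w24 .047 .6262 -.127 .09 -3.114
```

```text
[284.61, 210.59] [260, 201, 47, 24, 398] [ 0.6238 -0.1394  0.047 ]
46.05 [ 0.62680255 -0.12674252  0.1062605 ] [-3.14143599e+00  1.50207710e-04 -3.11310965e+00] 0.025612085515432866
(array([ 0.06, -0.02,  1.63]), np.float64(0.001))
```

View pics/w24.png

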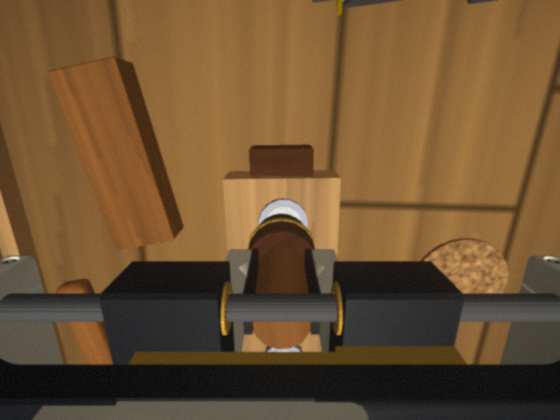

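>>> apply_moves(deltas="0.1 -0.02 1 0;0 0 0.6 0;0 0 0.3 0;0 0 0.2 0;0 0 0.2 0;0 0 0.2 0;0 0 0.2 0")

```text
t: 46.98
eef_pos: [0.6263, -0.127, 0.0795]
ee_rot: [3.142, 0.001, -3.113]
force: [0.0, -0.6, -3.2]
width: 0.0248
```

>>> apply_moves(deltas="0 0 0.1 0;0 0 0.1 0;0 0 0 0;0 0 0 0")

```text
t: 47.48
eef_pos: [0.6258, -0.1272, 0.078]
ee_rot: [-3.141, 0.0, -3.113]
force: [-3.0, 2.8, 7.8]
width: 0.0252
```

>>> apply_moves(deltas="0 0 0.1 0;0 0 0.1 0;0 0 0 0;0 0 0 0")

```text
t: 47.98
eef_pos: [0.6259, -0.1273, 0.0779]
ee_rot: [-3.141, 0.001, -3.113]
force: [-9.0, 3.8, 21.2]
width: 0.0253
```

>>> apply_moves(deltas="0 0 -0.5 0;0 0 -1 0;0 0 -2 0;0 3.2 0 0;0 3.3 0 0;0 0 0 0;0 0 0 0;0 0 0 0")

```text
t: 48.98
eef_pos: [0.624, -0.0628, 0.1099]
ee_rot: [-3.141, -0.0, -3.114]
force: [-0.0, 0.4, -2.5]
width: 0.0253
```

```bash
python3 look.py w25 .038 .6236 -.061 .09 -3.114
```

```text
[280.12, 136.94] [261, 117, 39, 41, 1227] [ 0.6256 -0.1272  0.038 ]
[281.25, 210.68] [264, 205, 35, 13, 213] [ 0.6233 -0.0711  0.038 ]
48.975 [ 0.62400263 -0.06282424  0.10990088] [-3.14149204e+00 -3.59859209e-04 -3.11435500e+00] 0.02534484211250128
(array([0.03, 0.18, 1.99]), np.float64(-0.0))
```

View pics/w25.png

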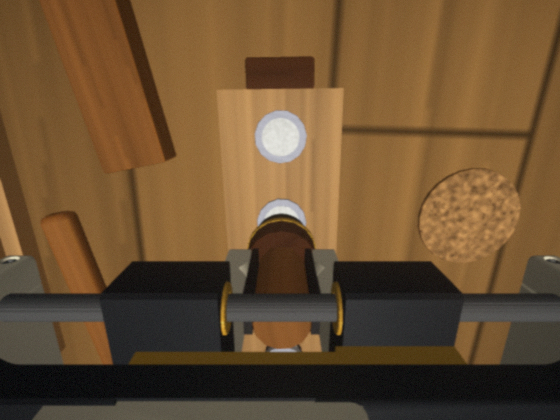

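>>> apply_moves(deltas="0.03 0.13 1 0;0 0 0.9 0;0 0 0.3 0;0 0 0.2 0;0 0 0.2 0;0 0 0.2 0;0 0 0.2 0;0 0 0.1 0;0 0 0.1 0")

```text
t: 50.15
eef_pos: [0.6234, -0.0611, 0.078]
ee_rot: [-3.141, -0.001, -3.113]
force: [-3.6, 0.5, 6.7]
width: 0.0252
```

>>> apply_moves(deltas="0 0 0.1 0;0 0 0.1 0;0 0 0 0;0 0 0 0")

```text
t: 50.65
eef_pos: [0.6235, -0.0611, 0.078]
ee_rot: [-3.141, 0.0, -3.113]
force: [-6.8, 2.6, 14.7]
width: 0.0253
```

>>> apply_moves(deltas="0 0 -0.5 0;0 0 -1 0;0 0 -2 0;0 3.3 0 0;0 3.3 0 0;0 0 0 0;0 0 0 0;0 0 0 0")

```text
t: 51.65
eef_pos: [0.6218, 0.0044, 0.111]
ee_rot: [-3.141, -0.0, -3.114]
force: [0.3, 0.3, -2.0]
width: 0.0253
```

```bash
python3 look.py w26 .038 .6212 .0047 .09 -3.114
```

```text
[279.66, 32.11] [259, 9, 42, 46, 1481] [ 0.6256 -0.1273  0.038 ]
[280.87, 134.54] [262, 116, 39, 39, 1177] [ 0.623  -0.0615  0.038 ]
[282.87, 210.22] [265, 205, 35, 14, 228] [ 0.6199 -0.0039  0.038 ]
51.65 [0.62183394 0.00441751 0.11097988] [-3.14144590e+00 -2.71307210e-04 -3.11432398e+00] 0.025323179234761795
(array([0.06, 0.03, 2.1 ]), np.float64(-0.0))
```

R1 home (−0.0615 at z .038). Press R2.

>>> apply_moves(deltas="0.08 0 1 0;0 0 1 0;0 0 0.3 0;0 0 0.2 0;0 0 0.2 0;0 0 0.2 0;0 0 0.2 0;0 0 0.1 0;0 0 0.1 0")

```text
t: 52.82
eef_pos: [0.6208, 0.0049, 0.078]
ee_rot: [-3.141, -0.001, -3.114]
force: [-3.9, 1.8, 6.5]
width: 0.0254
```

>>> apply_moves(deltas="0 0 0.1 0;0 0 0.1 0;0 0 0 0;0 0 0 0")

```text
t: 53.32
eef_pos: [0.6209, 0.0049, 0.078]
ee_rot: [-3.141, 0.0, -3.113]
force: [-7.3, 1.6, 15.0]
width: 0.0258
```

>>> apply_moves(deltas="0 0 -0.5 0;0 0 -1 0;0 0 -2 0;0 3.3 0 0;0 3.3 0 0;0 0 0 0;0 0 0 0;0 0 0 0")

```text
t: 54.32
eef_pos: [0.6192, 0.0704, 0.111]
ee_rot: [-3.141, -0.0, -3.114]
force: [0.4, -0.2, -2.5]
width: 0.0255
```

```bash
python3 look.py w27 .038 .6186 .0706 .09 -3.114
```

```text
[279.62, 31.68] [260, 9, 41, 46, 1489] [ 0.623  -0.0616  0.038 ]
[280.44, 134.52] [262, 115, 38, 40, 1181] [0.6207 0.0044 0.038 ]
[281.65, 211.32] [267, 208, 31, 9, 117] [0.6181 0.0629 0.038 ]
54.325 [0.61917769 0.0703725  0.1109677 ] [-3.14140361e+00 -3.29221258e-04 -3.11431470e+00] 0.025522297542984185
(array([0.06, 0.02, 2.1 ]), np.float64(-0.0))
```

>>> apply_moves(deltas="0.06 0 1 0;0 0 1 0;0 0 0.3 0;0 0 0.2 0;0 0 0.2 0;0 0 0.2 0;0 0 0.2 0;0 0 0.1 0;0 0 0.1 0")

```text
t: 55.5
eef_pos: [0.6185, 0.0711, 0.078]
ee_rot: [-3.142, -0.0, -3.114]
force: [-3.4, 0.7, 5.7]
width: 0.0251
```

>>> apply_moves(deltas="0 0 0.1 0;0 0 0.1 0;0 0 0 0;0 0 0 0")

```text
t: 56.0
eef_pos: [0.6186, 0.0711, 0.078]
ee_rot: [-3.141, 0.001, -3.113]
force: [-7.1, 1.3, 16.1]
width: 0.0252
```

>>> apply_moves(deltas="0 0 -0.5 0;0 0 -2 0;0 0 -3 0;0 3 0 0;0 3 0 0;0 0 0 0;0 0 0 0;0 0 0 0")

```text
t: 57.0
eef_pos: [0.6168, 0.1303, 0.1308]
ee_rot: [-3.141, -0.001, -3.114]
force: [-0.1, 0.3, -2.6]
width: 0.0249
```

```bash
python3 look.py w28 .038 .4550 -.0620 .13 -3.114
python3 - <<'E'
from h import *
f=viewer.grab_frame("scene"); c=f["image"][170:280,215:375]; cv2.imwrite("pics/s28c.png",cv2.resize(c,None,fx=5,fy=5,interpolation=cv2.INTER_CUBIC)[:,:,::-1])
E
```

```text
[279.49, 47.45] [261, 27, 38, 42, 1239] [0.6206 0.0044 0.038 ]
[280.75, 140.54] [263, 123, 36, 36, 1006] [0.6179 0.0706 0.038 ]
57.0 [0.61683215 0.1303224  0.13075408] [-3.14134122e+00 -5.43680535e-04 -3.11428958e+00] 0.0249429693715218
(array([ 16.7 , -18.78,   0.09]), np.float64(-0.0))
```

View pics/w28.png

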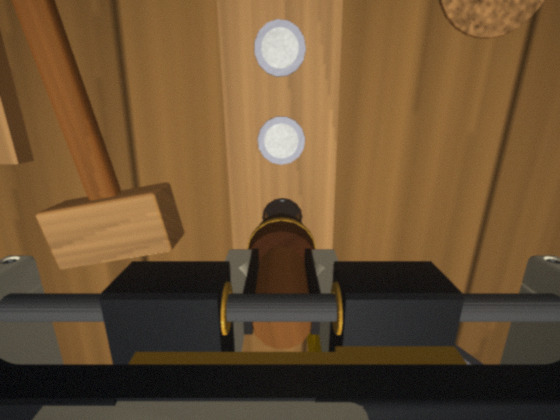

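View pics/s28c.png

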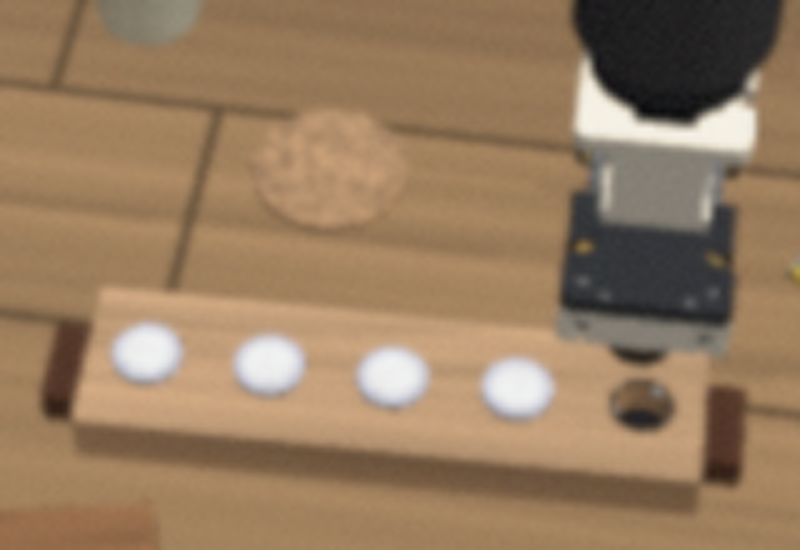

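>>> apply_moves(deltas="2.8 -3.1 0 0;2.8 -3.1 0 0;2.8 -3.2 0 0;2.8 -3.2 0 0;2.8 -3.1 0 0;2.7 -3.1 0 0;0 0 0 0;0 0 2.5 0;0 0 2.5 0;0 0 1.5 0")

```text
t: 58.35
eef_pos: [0.4554, -0.0616, 0.0653]
ee_rot: [-3.142, -0.0, -3.114]
force: [-0.4, 0.2, -1.7]
width: 0.0252
```

>>> apply_moves(deltas="0 0 0.8 0;0 0 0.5 0;0 0 0.3 0;0 0 0.2 0;0 0 0 0;0 0 0 0")

```text
t: 59.1
eef_pos: [0.4555, -0.0615, 0.0483]
ee_rot: [3.142, 0.0, -3.114]
force: [-0.7, 0.3, -3.6]
width: 0.0254
```

>>> apply_moves(deltas="0 0 0.15 0;0 0 0.1 0;0 0 0.1 0;0 0 0 0;0 0 0 0")

```text
t: 59.72
eef_pos: [0.4554, -0.0616, 0.045]
ee_rot: [-3.141, 0.0, -3.113]
force: [-1.8, 1.3, 5.6]
width: 0.0255
```

>>> apply_moves(deltas="0 0 0 0;0 0 0 0;0 0 0 0;0 0 -1 0;0 0 -3 0;0 0 -4 0;0 0 -4 0;0 0 0 0", gripper=-0.14)

```text
t: 60.72
eef_pos: [0.4574, -0.0612, 0.1683]
ee_rot: [3.14, 0.007, -3.113]
force: [-0.6, -0.1, -0.1]
width: 0.05
```

```bash
python3 look.py w29 .038
python3 - <<'E'
from h import *
t=viewer.grab_frame("top"); s=viewer.grab_frame("scene")
cv2.imwrite("pics/t29.png",t["image"][:,:,::-1]); cv2.imwrite("pics/s29.png",s["image"][:,:,::-1])
c=s["image"][150:260,215:375]; cv2.imwrite("pics/s29c.png",cv2.resize(c,None,fx=5,fy=5,interpolation=cv2.INTER_CUBIC)[:,:,::-1])
E
```

```text
[95.73, 123.54] [81, 108, 30, 32, 744] [ 0.6259 -0.1272  0.038 ]
[109.25, 194.41] [95, 181, 29, 28, 629] [ 0.6231 -0.0613  0.038 ]
[120.24, 253.34] [107, 245, 28, 16, 356] [0.6207 0.0012 0.038 ]
60.725 [ 0.45740391 -0.06124261  0.16834894] [ 3.14049032  0.00695304 -3.11308591] 0.05004924385668351
```

View pics/w29.png

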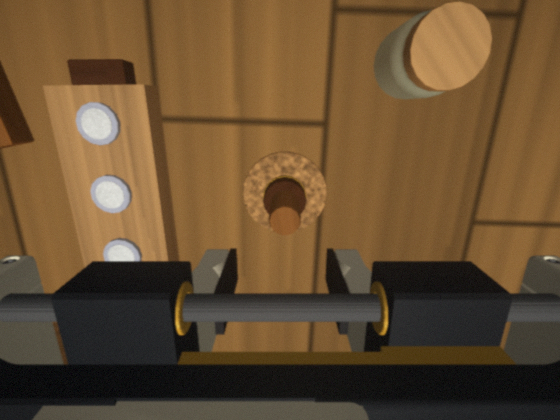

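View pics/t29.png

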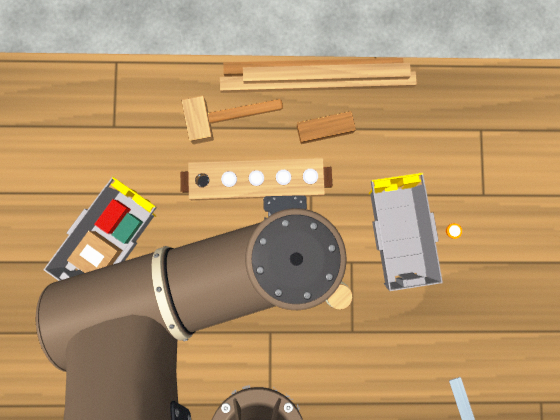

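Run:
```python
from h import *
t=viewer.grab_frame("top")
c=t["image"][160:300,360:450]; cv2.imwrite("pics/t30c.png",cv2.resize(c,None,fx=4.2,fy=4.2,interpolation=cv2.INTER_CUBIC)[:,:,::-1])
s=readout.get_state(); print(delta(s,[.42,-.33,.23],1.73))
```

```text
(array([  4.21, -26.73,  -6.6 ]), np.float64(1.439))
```

View pics/t30c.png

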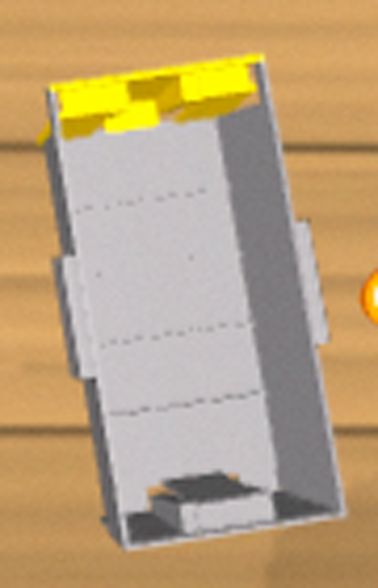

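Run:
```python
from h import *
t=viewer.grab_frame("top")
C=[(52,92),(265,57),(345,515),(125,548)]
P=np.array([atz(t,360+(x-1.6)/4.2,160+(y-1.6)/4.2,.065) for x,y in C])
print(P.round(4)); print("centre",P.mean(0).round(4), [np.linalg.norm(P[i]-P[(i+1)%4]).round(4) for i in range(4)])
d=(P[0]+P[1]-P[2]-P[3])/2; yaw=np.arctan2(d[1],d[0]); print(yaw)
c=P.mean(0)[:2]; n=np.array([-np.sin(yaw),np.cos(yaw)]); print("+y grip",c+.065*n,"-y",c-.065*n)
s=readout.get_state(); print(delta(s,[.52,-.30,.22],1.73))
```

```text
[[ 0.6106 -0.2727  0.065 ]
 [ 0.6312 -0.3945  0.065 ]
 [ 0.3746 -0.4322  0.065 ]
 [ 0.3567 -0.309   0.065 ]]
centre [ 0.4933 -0.3521  0.065 ] [np.float64(0.1235), np.float64(0.2594), np.float64(0.1245), np.float64(0.2565)]
0.14363266920088752
+y grip [ 0.48396594 -0.2877708 ] -y [ 0.50257405 -0.41643213]
(array([ -5.87, -24.  ,  -5.63]), np.float64(1.439))
```

>>> apply_moves(deltas="-1.2 -4.6 -0.8 0;-1.2 -4.6 -0.8 0;-1.2 -4.6 -0.8 0;-1.2 -4.6 -0.8 0;-1.2 -4.6 -0.8 0;0 0 0 0.18;0 0 0 0.18;0 0 0 0.18;0 0 0 0.18;0 0 0 0.18")

```text
t: 62.22
eef_pos: [0.5212, -0.2897, 0.2031]
ee_rot: [-3.14, -0.002, 2.264]
force: [0.2, -0.1, -0.1]
width: 0.0498
```

>>> apply_moves(deltas="0 0 0 0.18;0 0 0 0.18;0 0 0 0.186;0 0 0 0;0 0 0 0")

```text
t: 62.85
eef_pos: [0.5215, -0.2898, 0.2039]
ee_rot: [-3.14, -0.0, 1.728]
force: [-0.1, 0.3, -0.4]
width: 0.0502
```

```bash
python3 look.py w31 .065 .484 -.288 .12 1.714
```

```text
[104.26, 135.23] [92, 124, 25, 24, 444] [ 0.4874 -0.4621  0.065 ]
62.85 [ 0.52151091 -0.28976752  0.20385978] [-3.14043261e+00 -4.25542283e-04  1.72775924e+00] 0.05016405753978333
(array([ 0.76, -3.67,  8.39]), np.float64(0.014))
```

View pics/w31.png

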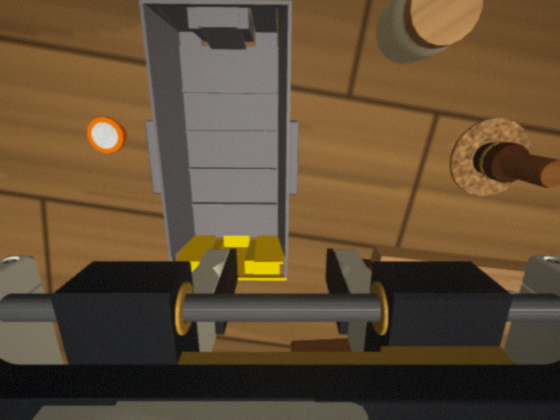

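Run:
```python
from h import *
f=viewer.grab_frame("wrist");c=f["image"][0:290,140:310]; cv2.imwrite("pics/w31c.png",cv2.resize(c,None,fx=2,fy=2,interpolation=cv2.INTER_CUBIC)[:,:,::-1])
c=f["image"][100:210,260:310]; cv2.imwrite("pics/w31d.png",cv2.resize(c,None,fx=5.4,fy=5.4,interpolation=cv2.INTER_CUBIC)[:,:,::-1])
```

```text
(no output)
```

View pics/w31c.png

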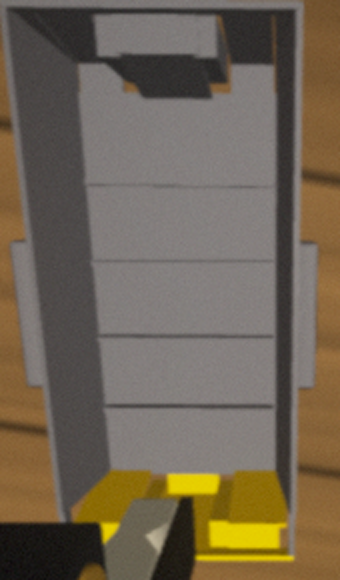

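View pics/w31d.png

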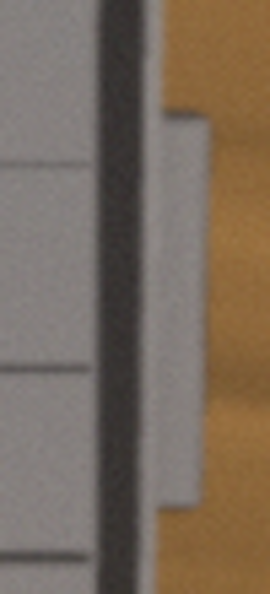

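Run:
```python
from h import *
f=viewer.grab_frame("wrist"); s=readout.get_state()
g=lambda u,v:atz(f,u,v,.065)[:2]
a=(g(287,120.7)+g(298.9,120.7))/2; b=(g(285.6,193.5)+g(297.2,193.5))/2
print(a,b,(a+b)/2,np.linalg.norm(a-b),np.linalg.norm(g(287,120.7)-g(298.9,120.7)))
# rim outer edge line right
p=g(290.5,2.5);q=g(286,279); print(p,q,np.linalg.norm(p-q),np.arctan2(*(q-p)[::-1]))
m=(p+q)/2; print("TL",g(144,2.5),np.linalg.norm(g(144,2.5)-p))
t=(a+b)/2
print(delta(s,[*t,.12],1.725))
```

```text
[ 0.44727266 -0.29082202] [ 0.51577507 -0.28080588] [ 0.48152386 -0.28581395] 0.06923080534121086 0.010936007960851542
[ 0.35484781 -0.30848251] [ 0.61108428 -0.27078377] 0.25899483566018877 0.1460768322692579
TL [ 0.37363304 -0.42800967] 0.1209943271177451
(array([ 1.01, -3.9 ,  8.43]), np.float64(0.001))
```

>>> apply_moves(deltas="0.5 -1.9 1.5 0.01;0.5 -2 1.5 0;0 0 3 0;0 0 3 0;0 0 0 0;0 0 0 0")

```text
t: 63.75
eef_pos: [0.4823, -0.286, 0.1156]
ee_rot: [3.141, 0.001, 1.715]
force: [0.3, -0.3, 1.2]
width: 0.05
```

```bash
python3 look.py w32 .065 .4815 -.2858 .046 1.717
```

```text
[42.86, 194.32] [27, 180, 32, 30, 721] [ 0.4787 -0.4539  0.065 ]
63.75 [ 0.48230825 -0.28595246  0.11561715] [3.14086569e+00 7.40819137e-04 1.71451788e+00] 0.04999440561892798
(array([ 0.03, -0.08,  6.96]), np.float64(-0.002))
```

View pics/w32.png

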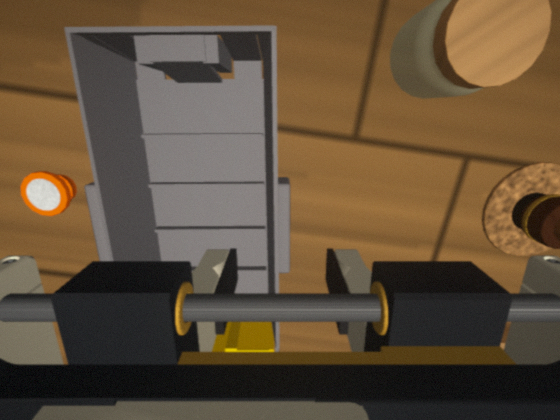

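Grip (281,225) lies between the fingers. Descend and close.

>>> apply_moves(deltas="0.03 -0.08 2 0;0 0 2.5 0;0 0 1.5 0;0 0 0.9 0;0 0 0 0;0 0 0 0")

```text
t: 64.55
eef_pos: [0.4814, -0.2856, 0.0463]
ee_rot: [3.141, 0.001, 1.714]
force: [0.2, -0.5, -0.4]
width: 0.0495
```

>>> apply_moves(deltas="0 0 0 0;0 0 0 0;0 0 0 0;0 0 0 0;0 0 0 0;0 0 0 0", gripper=1, squeeze=60)

```text
t: 65.3
eef_pos: [0.4809, -0.2855, 0.0458]
ee_rot: [3.141, 0.0, 1.714]
force: [-0.5, 1.2, 4.9]
width: 0.013
```

>>> apply_moves(deltas="0 0 -0.5 0;0 0 -1 0;0 0 -1.5 0;0 0 -2 0;0 0 0 0;0 0 0 0;0 0 0 0")

```text
t: 66.18
eef_pos: [0.4802, -0.2853, 0.0948]
ee_rot: [-3.14, -0.001, 1.713]
force: [-0.7, 0.2, -3.0]
width: 0.013
```

```bash
python3 look.py w33 .065
python3 - <<'E'
from h import *
f=viewer.grab_frame("scene"); c=f["image"][120:260,110:290]; cv2.imwrite("pics/s33c.png",cv2.resize(c,None,fx=4,fy=4,interpolation=cv2.INTER_CUBIC)[:,:,::-1])
E
```

```text
[8.86, 204.06] [5, 194, 10, 21, 111] [ 0.4779 -0.4594  0.065 ]
66.175 [ 0.4802458  -0.28529952  0.09483745] [-3.14041498e+00 -6.02768077e-04  1.71340180e+00] 0.012969020283538834
```

View pics/s33c.png

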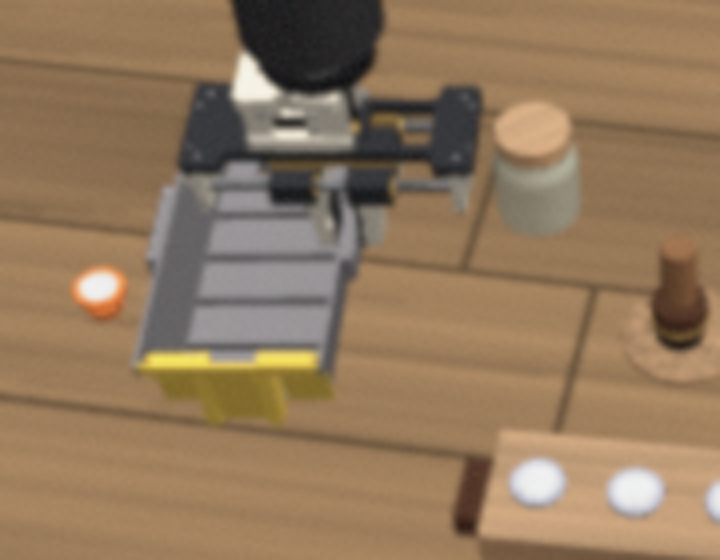

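View pics/w33.png

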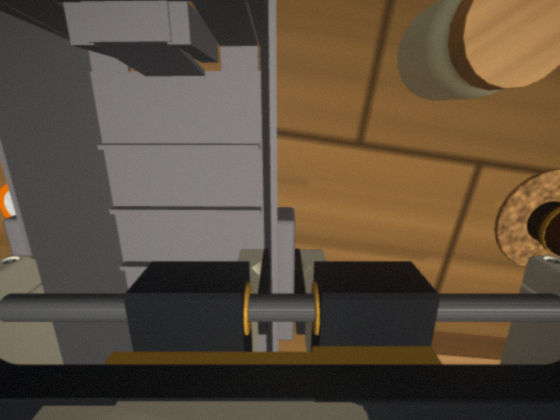

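>>> apply_moves(deltas="0 0 -1.5 0;0 0 -2.5 0;0 0 -3 0;0 0 -3 0;0 0 -1.5 0;0 0 0 -0.1;0 0 0 -0.15;0 0 0 -0.15;0 0 0 -0.15;0 0 0 -0.15")

```text
t: 67.53
eef_pos: [0.4804, -0.2853, 0.2103]
ee_rot: [-3.141, -0.001, 2.418]
force: [0.7, 0.6, -2.4]
width: 0.0133
```

Run:
```python
from h import *
t=viewer.grab_frame("top"); s=viewer.grab_frame("scene")
c=t["image"][165:310,30:180]; cv2.imwrite("pics/t34c.png",cv2.resize(c,None,fx=4,fy=4,interpolation=cv2.INTER_CUBIC)[:,:,::-1])
c=s["image"][150:280,350:490]; cv2.imwrite("pics/s34c.png",cv2.resize(c,None,fx=4,fy=4,interpolation=cv2.INTER_CUBIC)[:,:,::-1])
c=s["image"][60:270,100:340]; cv2.imwrite("pics/s34d.png",cv2.resize(c,None,fx=2.5,fy=2.5,interpolation=cv2.INTER_CUBIC)[:,:,::-1])
```

```text
(no output)
```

View pics/t34c.png

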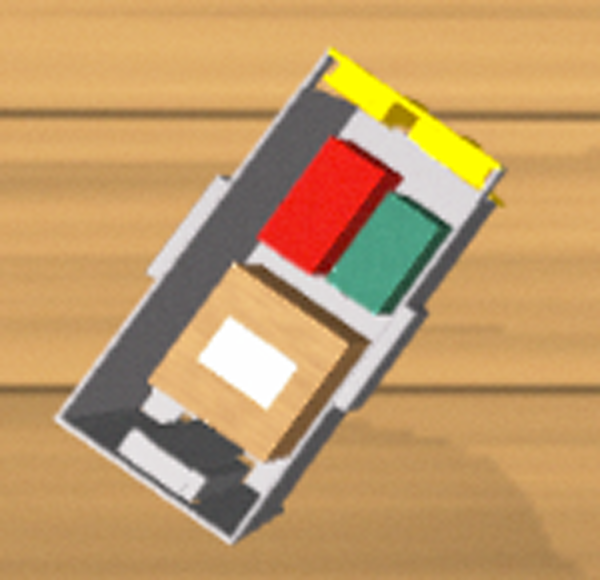

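View pics/s34c.png

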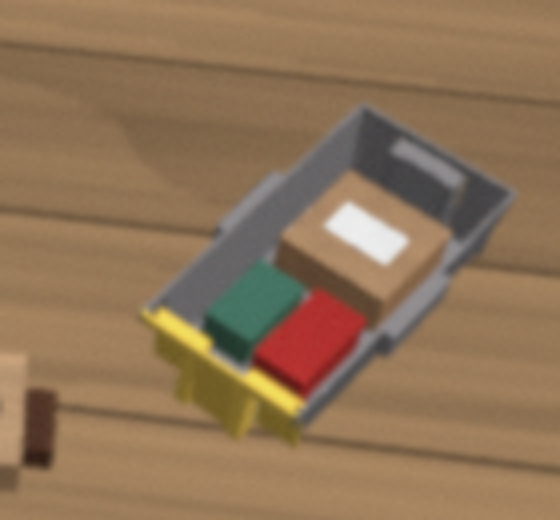

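View pics/s34d.png

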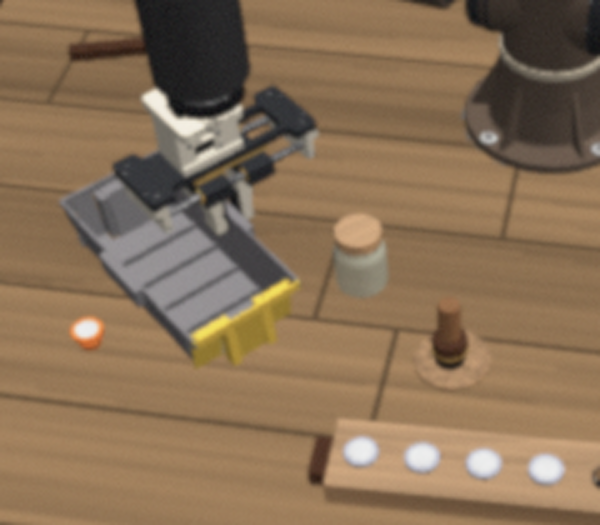

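```bash
cat > scr.py <<'E'
from h import *
def pose(f,C,z=.065):
    P=np.array([atz(f,u,v,z) for u,v in C]); d=(P[0]+P[1]-P[2]-P[3]); yaw=np.arctan2(d[1],d[0])
    return P.mean(0)[:2].round(4),round(float(yaw),3),[np.linalg.norm(P[i]-P[(i+1)%4]).round(4) for i in range(4)]
E
python3 - <<'E'
from scr import *
t=viewer.grab_frame("top"); s=viewer.grab_frame("scene")
T=[(30+(x-1.5)/4,165+(y-1.5)/4) for x,y in [(331,49),(500,165),(232,543),(58,418)]]
S=[(350+(x-1.5)/4,150+(y-1.5)/4) for x,y in [(300,420),(145,313),(363,107),(513,193)]]
print(pose(t,T),pose(s,S))
print([tri((t,a),(s,b))[0].round(4) for a,b in zip(T,S)])
E
```

```text
(array([0.477 , 0.3603]), -0.596, [np.float64(0.1208), np.float64(0.2606), np.float64(0.1234), np.float64(0.2591)]) (array([0.4765, 0.3649]), -0.592, [np.float64(0.1236), np.float64(0.2567), np.float64(0.1206), np.float64(0.26)])
[array([0.6184, 0.3413, 0.0621]), array([0.5501, 0.2397, 0.0663]), array([0.3332, 0.386 , 0.0613]), array([0.4043, 0.4854, 0.0654])]
```

>>> apply_moves(deltas="2.5 2.5 0 0;3.5 3.5 0 0;3.5 3.5 0 0;3.5 3.5 0 0;3.5 3.5 0 0;3.5 3.5 0 0;3.5 3.5 0 0;3.5 3.5 0 0;3.5 3.5 0 0;3.5 3.5 0 0")

```text
t: 68.97
eef_pos: [0.4529, 0.1963, 0.2108]
ee_rot: [3.141, 0.0, 2.411]
force: [0.9, 0.5, -1.8]
width: 0.0126
```

```bash
python3 look.py w35 .065 .4402 .3081 .21 2.418
```

```text
68.975 [0.45287376 0.196295   0.21084627] [3.14087956e+00 2.32312035e-05 2.41051520e+00] 0.012615589366985322
(array([8.41, 7.48, 0.09]), np.float64(-0.007))
```

Now turn toward 4.119 (Δ≈−1.70), then recompute.

>>> apply_moves(deltas="0 0 0 -0.1;0 0 0 -0.18;0 0 0 -0.18;0 0 0 -0.18;0 0 0 -0.18;0 0 0 -0.18;0 0 0 -0.18;0 0 0 -0.18;0 0 0 -0.18;0 0 0 -0.16")

```text
t: 70.28
eef_pos: [0.4531, 0.1944, 0.2105]
ee_rot: [3.142, -0.0, -2.167]
force: [-0.2, 0.4, -1.5]
width: 0.013
```

```bash
python3 look.py w36 .065 .4402 .3081 .21 4.119;  python3 - <<'E'
from h import *
f=viewer.grab_frame("scene"); cv2.imwrite("pics/s36.png",f["image"][:,:,::-1])
E
```

```text
70.275 [0.45313671 0.19441215 0.2105478 ] [ 3.14151235e+00 -2.12200543e-04 -2.16734003e+00] 0.013036533264301013
(array([-8.68,  7.46,  0.05]), np.float64(-0.003))
```

View pics/s36.png

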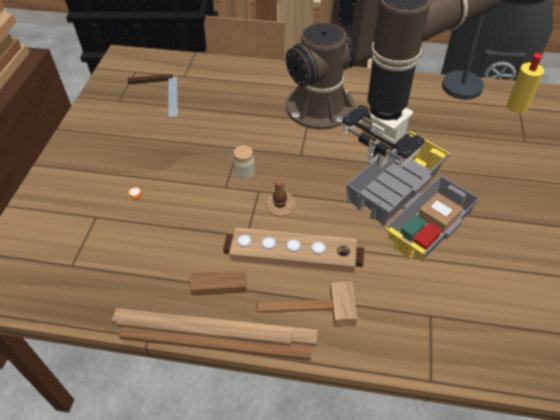

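View pics/w36.png

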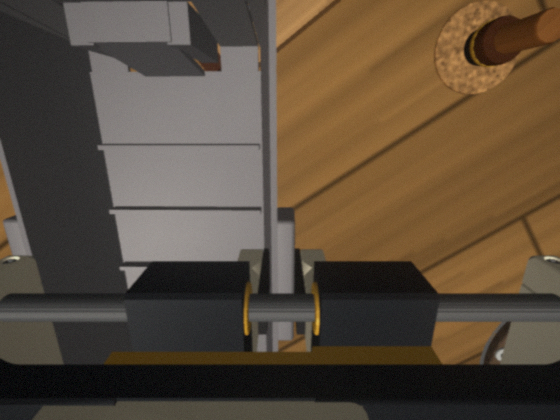

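>>> apply_moves(deltas="-1.5 1.3 0 0;-2.5 2.1 0 0;-2.5 2.1 0 0;-2.2 1.96 0 0;0 0 0 0;0 0 0 0;0 0 0 0")

```text
t: 71.25
eef_pos: [0.4406, 0.3081, 0.2106]
ee_rot: [3.142, -0.0, -2.171]
force: [0.1, -1.8, -1.1]
width: 0.0128
```

```bash
python3 look.py w37 .065 .4402 .3081 .21 4.119
```

```text
71.25 [0.44061337 0.30805294 0.21056469] [ 3.14158449e+00 -1.31255942e-04 -2.17120859e+00] 0.012815712519361706
(array([0.02, 0.04, 0.06]), np.float64(-0.007))
```

View pics/w37.png

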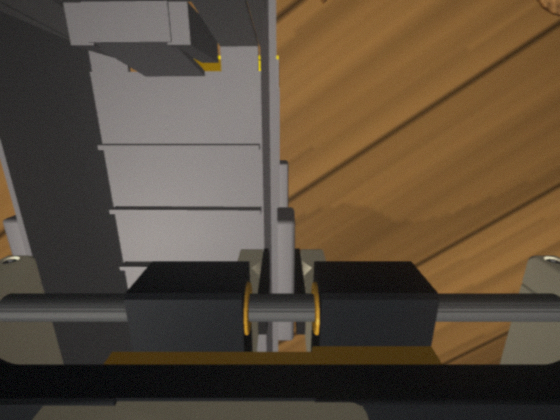

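Run:
```python
from h import *
f=viewer.grab_frame("wrist");c=f["image"][40:250,250:310]; cv2.imwrite("pics/w37c.png",cv2.resize(c,None,fx=2.8,fy=2.8,interpolation=cv2.INTER_CUBIC)[:,:,::-1])
c=f["image"][150:230,260:310]; cv2.imwrite("pics/w37d.png",cv2.resize(c,None,fx=7,fy=7,interpolation=cv2.INTER_CUBIC)[:,:,::-1])
```

```text
(no output)
```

View pics/w37d.png

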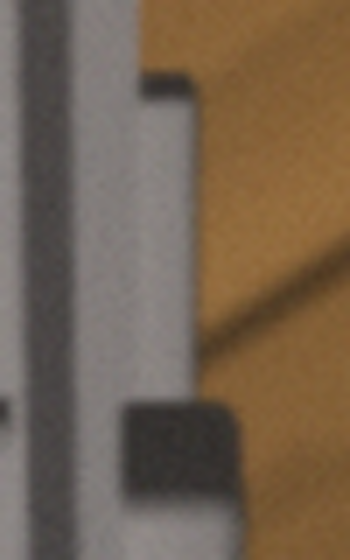

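View pics/w37c.png

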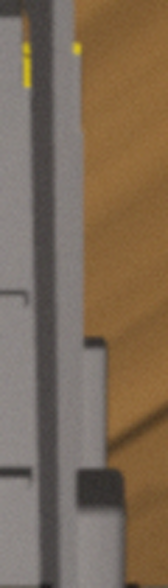

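Run:
```python
from h import *
f=viewer.grab_frame("wrist"); s=readout.get_state(); R=toolR(s)
ez=s["eef_pos"][2]
for n,u,v,z in (("low top",287.4,163.4,.065),("low bot",287.2,160.6,.041),("up top",294.3,220.6,ez-.0458+.065),("up bot",293.6,207.7,ez-.0458+.041)):
    w=atz(f,u,v,z); print(n,w.round(4),(R.T@(w-s["eef_pos"])*1000).round(2))
# lower grip outer edge direction: (286.6? at row) 
a=atz(f,260+192/7,150+95/7,.065);b=atz(f,260+196/7,150+390/7,.065); print("low dir",np.arctan2(*(b-a)[1::-1]) , "tool y dir",np.arctan2(*R[:2,1][::-1]))
a=atz(f,250+75/2.8,40+55/2.8,.065)
```

```text
low top [0.463  0.2844 0.065 ] [  6.96 -31.66 145.73]
low bot [0.4619 0.2849 0.041 ] [  7.21 -30.51 169.73]
up top [0.4637 0.2837 0.2299] [  7.16 -32.66 -19.2 ]
up bot [0.4623 0.2839 0.2059] [  7.74 -31.38   4.8 ]
low dir 2.5613020362052286 tool y dir 2.541620136127263
```

>>> apply_moves(deltas="0 0.1 1 -0.007;0 0 2 0;0 0 2 0;0 0 2 0;0 0 1.5 0;0 0 0.8 0;0 0 0 0;0 0 0 0")

```text
t: 72.4
eef_pos: [0.4402, 0.3094, 0.1182]
ee_rot: [-3.141, 0.001, -2.162]
force: [-0.5, 0.9, -2.4]
width: 0.0128
```

```bash
python3 look.py w38 .065 .4402 .3081 .1028 4.119
python3 - <<'E'
from h import *
f=viewer.grab_frame("scene"); c=f["image"][120:280,330:500]; cv2.imwrite("pics/s38c.png",cv2.resize(c,None,fx=3.6,fy=3.6,interpolation=cv2.INTER_CUBIC)[:,:,::-1])
f=viewer.grab_frame("wrist")
c=f["image"][0:250,0:330]; cv2.imwrite("pics/w38d.png",cv2.resize(c,None,fx=2.3,fy=2.3,interpolation=cv2.INTER_CUBIC)[:,:,::-1])
E
```

```text
72.4 [0.44016673 0.30941065 0.11816633] [-3.14140047e+00  1.02511655e-03 -2.16249101e+00] 0.012765977211984034
(array([ 0.11, -0.08,  1.54]), np.float64(0.002))
```

View pics/s38c.png

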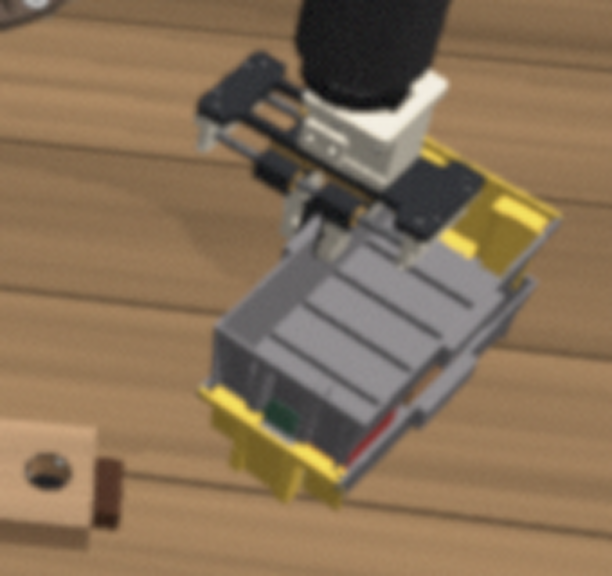

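View pics/w38d.png

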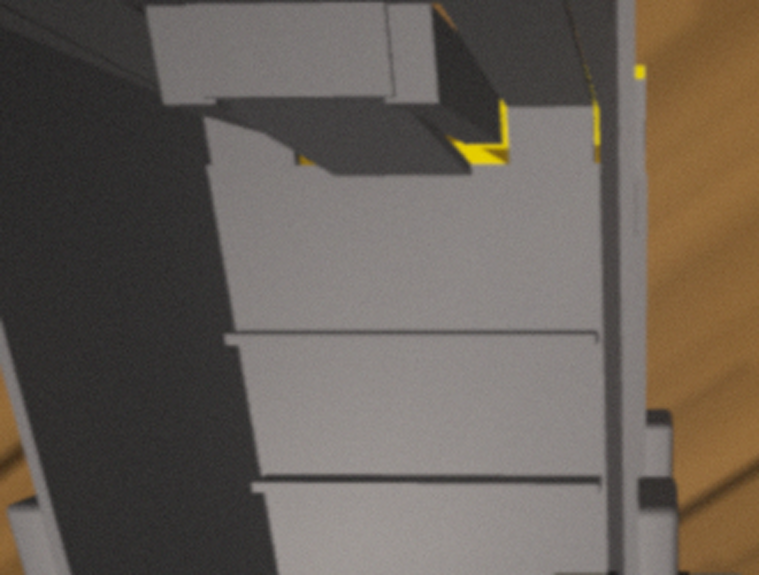

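Run:
```python
from h import *
f=viewer.grab_frame("wrist"); s=readout.get_state(); R=toolR(s); ez=s["eef_pos"][2]
c=f["image"][165:235,265:310]; cv2.imwrite("pics/w38e.png",cv2.resize(c,None,fx=8,fy=8,interpolation=cv2.INTER_CUBIC)[:,:,::-1])
for n,u,v,z in (("low top",291.7,186,.065),("up top",294.3,221.7,ez-.0458+.065)):
    w=atz(f,u,v,z); print(n,w.round(4),(R.T@(w-s["eef_pos"])*1000).round(2))
```

```text
low top [0.4618 0.2849 0.065 ] [  8.11 -31.71  53.09]
up top [0.4627 0.2855 0.1373] [  7.06 -32.08 -19.21]
```

View pics/w38e.png

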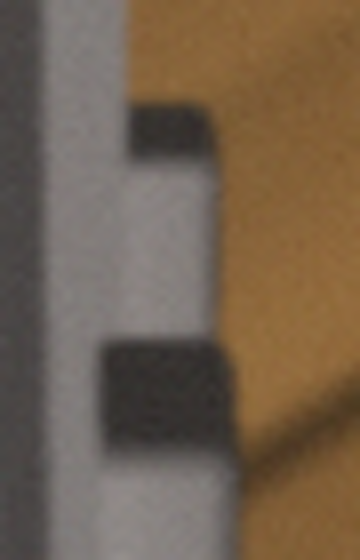

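>>> apply_moves(deltas="0.1 0 0.3 0;0 0 0.4 0;0 0 0.3 0;0 0 0.2 0;0 0 0.1 0;0 0 0 0;0 0 0 0")

```text
t: 73.47
eef_pos: [0.4393, 0.3083, 0.1047]
ee_rot: [-3.142, 0.0, -2.163]
force: [0.1, -0.1, -1.4]
width: 0.0124
```

>>> apply_moves(deltas="0 0 0.1 0;0 0 0.1 0;0 0 0.1 0;0 0 0 0;0 0 0 0")

```text
t: 74.1
eef_pos: [0.4393, 0.3079, 0.1026]
ee_rot: [-3.141, 0.0, -2.162]
force: [-4.4, -4.4, 10.4]
width: 0.0132
```

>>> apply_moves(deltas="0 0 -0.1 0;0 0 0 0")

```text
t: 74.35
eef_pos: [0.4394, 0.3082, 0.1029]
ee_rot: [-3.141, 0.0, -2.163]
force: [-2.2, -3.4, 5.2]
width: 0.0129
```

>>> apply_moves(deltas="0 0 0 0;0 0 0 0;0 0 0 0;0 0 -1.5 0;0 0 -3 0;0 0 -4 0;0 0 -4 0;0 0 0 0", gripper=-0.1)

```text
t: 75.35
eef_pos: [0.4408, 0.3097, 0.2323]
ee_rot: [-3.14, 0.008, -2.162]
force: [-0.8, 0.7, -0.5]
width: 0.0481
```

>>> apply_moves(deltas="4 0 0 0;4 0 0 0;4 0 0 0;4 0 0 0;0 0 0 0;0 0 0 0")

```text
t: 76.1
eef_pos: [0.3503, 0.1758, 0.2281]
ee_rot: [-3.141, 0.001, -2.163]
force: [0.3, 0.1, 0.9]
width: 0.0481
```

```bash
python3 look.py w40 .122
python3 - <<'E'
from h import *
f=viewer.grab_frame("scene"); cv2.imwrite("pics/s40.png",f["image"][:,:,::-1]); c=f["image"][120:280,330:500]; cv2.imwrite("pics/s40c.png",cv2.resize(c,None,fx=3.6,fy=3.6,interpolation=cv2.INTER_CUBIC)[:,:,::-1])
t=viewer.grab_frame("top"); cv2.imwrite("pics/t40.png",t["image"][:,:,::-1])
c=t["image"][150:310,20:190]; cv2.imwrite("pics/t40c.png",cv2.resize(c,None,fx=3.6,fy=3.6,interpolation=cv2.INTER_CUBIC)[:,:,::-1])
E
```

```text
76.1 [0.35033801 0.17580069 0.22812099] [-3.14143835e+00  1.45382826e-03 -2.16255266e+00] 0.04805753063704578
```

View pics/s40c.png

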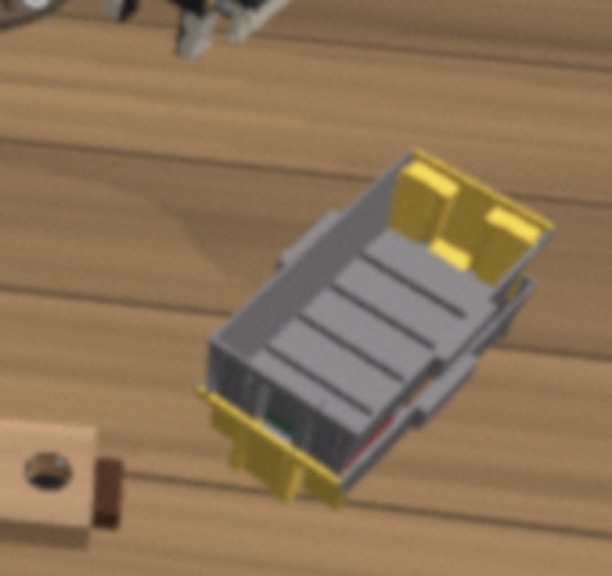

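View pics/t40.png

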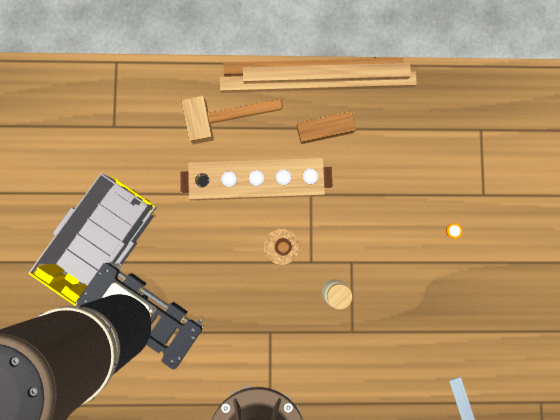

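View pics/w40.png

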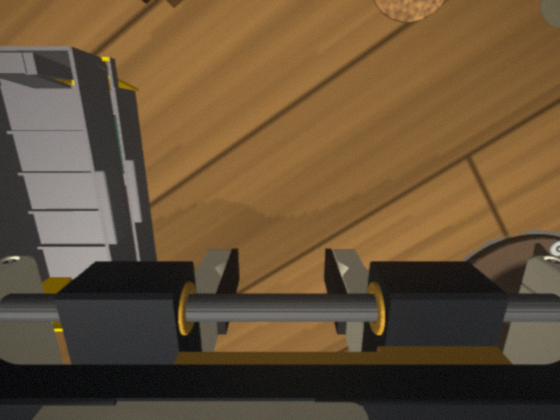

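>>> apply_moves(deltas="2.8 -3.6 0 0;2.8 -3.6 0 0;2.8 -3.6 0 0;2.8 -3.6 0 0;2.8 -3.6 0 0;2.8 -3.6 0 0;2.5 -3.4 0 0;0 0 0 0;0 0 0 0")

```text
t: 77.38
eef_pos: [0.4499, -0.1241, 0.2269]
ee_rot: [3.14, -0.001, -2.164]
force: [-0.0, -0.0, 1.2]
width: 0.0484
```

Run:
```python
from h import *
f=viewer.grab_frame("scene"); cv2.imwrite("pics/s41.png",f["image"][:,:,::-1]); c=f["image"][150:280,370:490]; cv2.imwrite("pics/s41c.png",cv2.resize(c,None,fx=4.5,fy=4.5,interpolation=cv2.INTER_CUBIC)[:,:,::-1])
t=viewer.grab_frame("top"); cv2.imwrite("pics/t41.png",t["image"][:,:,::-1])
c=t["image"][165:310,20:170]; cv2.imwrite("pics/t41c.png",cv2.resize(c,None,fx=4,fy=4,interpolation=cv2.INTER_CUBIC)[:,:,::-1])
```

```text
(no output)
```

View pics/s41c.png

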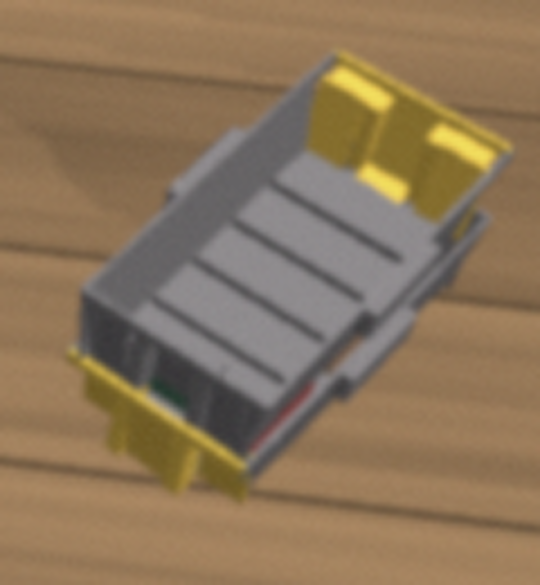

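View pics/t41c.png

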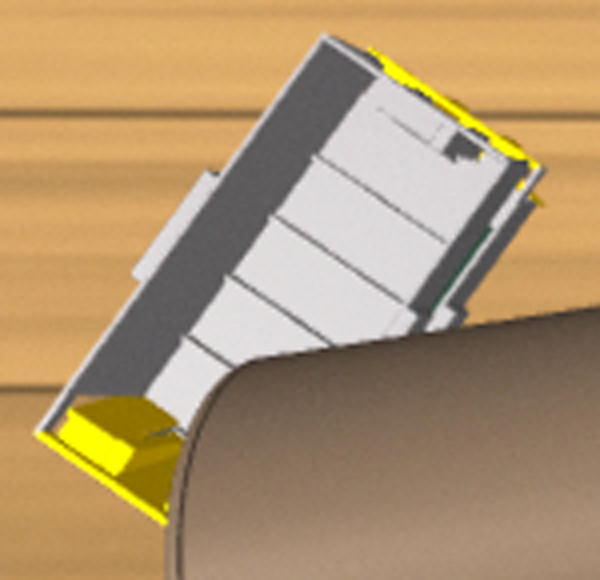

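View pics/s41.png

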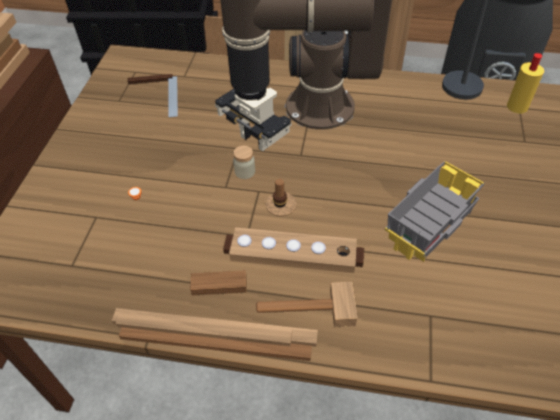

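Run:
```python
from h import *
t=viewer.grab_frame("top"); s=viewer.grab_frame("scene")
for n,a,b in (("farleft",(327,37),(270,402)),("yellow nearleft",(37,432),(512,151)),("farright",(527,160),(83,292))):
    A=(20+(a[0]-1.5)/4,165+(a[1]-1.5)/4);B=(370+(b[0]-1.75)/4.5,150+(b[1]-1.75)/4.5)
    print(n,tri((t,A),(s,B)))
from scr import pose
S=[(370+(x-1.75)/4.5,150+(y-1.75)/4.5) for x,y in [(340,53),(512,151),(270,402),(83,292)]]
print(pose(s,S,.122))
S=[(370+(x-1.75)/4.5,150+(y-1.75)/4.5) for x,y in [(248,470),(70,352),(0,0),(487,215)]]
print([atz(s,*p,.065).round(4) for p in S])
print(readout.get_state()["force"])
```

```text
farleft (array([0.61505482, 0.34094665, 0.12313652]), [0.0034265084928089724, 0.003426508492808878])
yellow nearleft (array([0.40095713, 0.48538304, 0.12095012]), [0.0017031522459954108, 0.0017031522459953993])
farright (array([0.54786497, 0.23493436, 0.11672087]), [0.006147119454483932, 0.006147119454483904])
(array([0.4738, 0.3649]), 2.547, [np.float64(0.1199), np.float64(0.255), np.float64(0.1216), np.float64(0.2624)])
[array([0.6176, 0.3434, 0.065 ]), array([0.548 , 0.2405, 0.065 ]), array([0.2561, 0.1807, 0.065 ]), array([0.401 , 0.4871, 0.065 ])]
[0.71386729 0.36364091 1.21108212]
```

Run:
```python
from h import *
t=viewer.grab_frame("top"); s=viewer.grab_frame("scene")
c=t["image"][195:220,140:165]; 
cv2.imwrite("pics/t42.png",cv2.resize(c,None,fx=16,fy=16,interpolation=cv2.INTER_CUBIC)[:,:,::-1])
for a in ((540,163),(543,166),(545,170)):
    A=(20+(a[0]-1.5)/4,165+(a[1]-1.5)/4);B=(370+(83-1.75)/4.5,150+(292-1.75)/4.5)
    print(tri((t,A),(s,B)))
```

```text
(array([0.54601049, 0.23220004, 0.11299943]), [0.009341410236450806, 0.009341410236450765])
(array([0.54442925, 0.23180215, 0.11085527]), [0.009968886909667662, 0.009968886909667619])
(array([0.5423648 , 0.23174504, 0.10829088]), [0.010289785922555075, 0.010289785922555047])
```

View pics/t42.png

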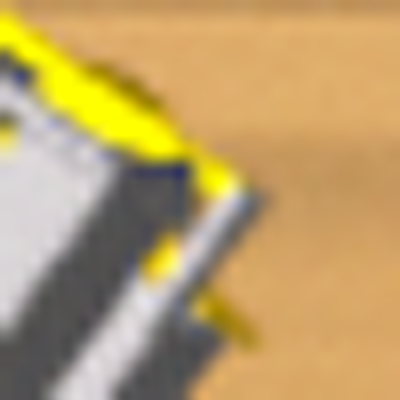

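Run:
```python
from h import *
for n,(r,c,k) in {"top":((165,310),(20,170),4),"scene":((150,280),(370,490),4.5)}.items():
    f=viewer.grab_frame(n); im=cv2.resize(f["image"][r[0]:r[1],c[0]:c[1]],None,fx=k,fy=k,interpolation=cv2.INTER_CUBIC)[:,:,::-1].copy()
    for (cx,cy,yaw,z,col) in ((.4745,.3635,-.594,.122,(0,0,255)),(.4745,.3635,-.594,.065,(255,0,0))):
        R=np.array([[np.cos(yaw),-np.sin(yaw)],[np.sin(yaw),np.cos(yaw)]])
        P=np.array([[.131,.063],[.131,-.063],[-.131,-.063],[-.131,.063]])@R.T+[cx,cy]
        p=proj(f,np.c_[P,np.full(4,z)]); p=((p-[c[0],r[0]]+.5)*k-.5).round().astype(int)
        cv2.polylines(im,[p.reshape(-1,1,2)],True,col,1)
    cv2.imwrite(f"pics/ov_{n}.png",im)
```

```text
(no output)
```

View pics/ov_top.png

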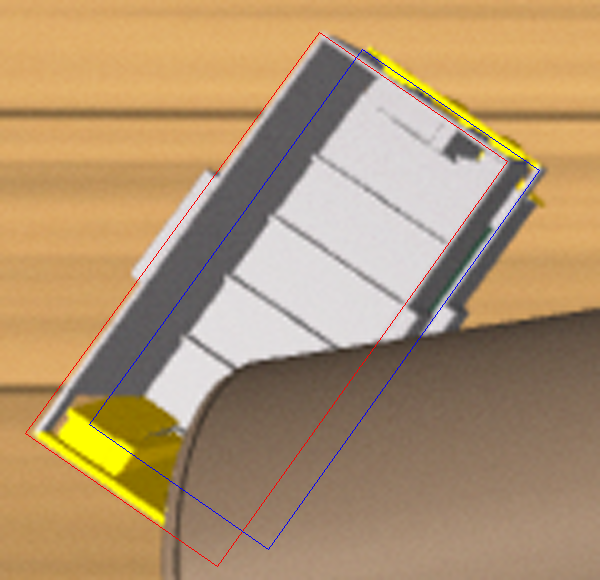

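View pics/ov_scene.png

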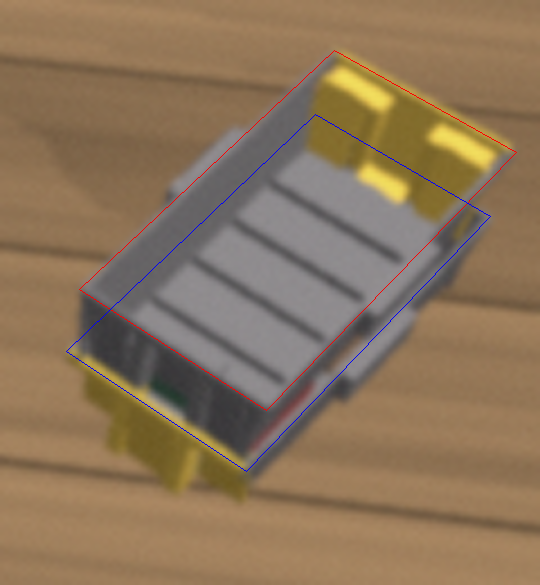

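Run:
```python
from h import *
print(readout.get_state()["t"]); print(job.job_done())
```

```text
77.775
the job is handed in; nothing more can be done
None
```

I handed the job in at 77.8 s, and my checks found no fault. It reports no verdict, so these are my own readings.

- **Lights:** There were four. All four are in the rail, pressed home only with the pusher. It stopped firmly at the height expected for a light fully home (tool at 78 mm) under about 15 to 21 N. Wrist pictures put each bezel within about 1 mm of its recess centre at home height. Two of them had rested slightly tilted before pressing.
- **Pusher:** It stands upright on the cork pad, a few millimetres from the centre.
- **Tote:** The emptied tote is on the screw tote with the yellow ends at opposite ends. Contact came at about 57 mm. In both camera pictures a level model 57 mm up fits the rim, with the two totes' centres about 1 mm apart. The screw tote had been knocked aside during the run, so I measured it again before stacking.
- **Check that disagreed:** Triangulating one far corner of the upper rim gave a poor result (6 to 10 mm residual), most likely because I picked the wrong pixel where it overlaps the lower tote's yellow end. The model fit and the other corners agreed.
- **Bystanders:** The jar, mallet and offcut were never touched and look unmoved in the last pictures.

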